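# Stand up the fallen bottle and put it in the tray

## Task

One empty amber bottle has fallen over on the sorting bench. Raise it by its neck while its base stays on the bench and pivots there, until it stands upright, and let go so that it stands by itself on the bench; then take it again and set it gently, not dropping it, upright on the floor of the one empty cell of the wooden tray. Leave all the other things where they are.

Things in the scene. Friction and masses are not known exactly. Their poses are not given: they have to be found in the camera images.
- bottle_mid (a point): Amber glass bottle, the only one lying on the bench, 200 mm long, 60 mm thick, about 0.22 kg. This point lies on its axis half-way along, 30 mm above the bench while it lies. Its x axis runs along the bottle from base to mouth, so x points up when it stands. It can roll.
- bottle_neck (a point): Point on the same bottle's axis at mid-neck, 166 mm from the base; same axes. Straight neck 28 mm diameter from 145 to 186 mm from the base, lip 31 mm diameter up to the mouth at 200 mm; below the neck a shoulder widens from 145 to 105 mm, then the body is 60 mm diameter down to the base. Pinched lightly (3 to 4 N) the neck can turn between the fingers; pinched hard it turns with them.
- bottle_foot (a point): Centre of the base disc of the lying bottle, 100 mm from bottle_mid; same axes. 30 mm above the bench while the bottle lies, 0 when it stands on the bench, 6 mm when it stands in the tray.
- tray: Low open wooden tray with 2 x 2 square cells, fixed; 160 x 160 x 50 mm high, walls and crossed dividers 6 mm thick and all 50 mm high, floor 6 mm thick. Origin at the centre of its underside; walls parallel to its x and y; cells 71 mm wide, centres at +-38.5 mm in x and y. Three cells hold standing bottles whose mouths are 206 mm above the bench.
- cell: White paper pad, 50 x 50 x 1 mm, lying on the floor of the empty cell, origin at the centre of that cell, 6 mm above the bench; it cannot be moved and offers no resistance. Which cell it is varies.
- stood_a: amber glass bottle, the same shape as the lying one, standing in a cell of the tray; origin at the centre of its base, z up the bottle
- stood_b: amber glass bottle, the same shape as the lying one, standing in a cell of the tray; origin at the centre of its base, z up the bottle
- stood_c: amber glass bottle, the same shape as the lying one, standing in a cell of the tray; origin at the centre of its base, z up the bottle
- can: Closed metal can, 66 mm diameter, 100 mm high, standing beside the lying bottle's body, about 100 mm from its axis; origin at the centre of its base
- tape: Grey plastic ring lying flat beside the lying bottle's neck, 72 mm outer diameter, 25 mm high, about 115 mm from its axis; origin at the centre of its underside
- jug: Large green bottle, 90 mm diameter, 200 mm high, standing towards the back of the bench; origin at the centre of its base
- jar: Glass jar, 70 mm diameter, 90 mm high, standing at the left of the bench; origin at the centre of its base
- driver: Screwdriver lying at the right of the bench; origin on the underside
- mug: White mug, 80 mm diameter, 90 mm high, at the right of the bench; origin at the centre of its base
Things that resemble listed ones, but are neither listed nor needed, are in the scene too. Of the things that look like the tray, take the one that is farthest to the robot's left at the start.

How it is judged (in metres and radians):
On the way:
1. the fallen bottle stands upright on the bench by itself, released (angle between bottle_mid's own x axis and vertical below 0.08 rad and height (world z) of bottle_foot below 0.006 m and horizontal distance between bottle_foot and tray above 0.08 m and contact force between the fingers and anything else below 0.05 N), for 0.3 s.
At the end, for the whole second after the job is handed in: the bottle stands upright (within 7 degrees) on the floor of the tray's empty cell, its base within 15 mm of the cell's centre and less than 6 mm above the tray's floor, and every other thing is within 30 mm of where it was (angle between bottle_mid's own x axis and vertical below 0.12 rad and horizontal distance between bottle_foot and cell below 0.015 m and height (world z) of bottle_foot between 0 and 0.012 m and distance of each of can, tape, jug, jar, driver, mug, stood_a, stood_b, stood_c from where it was at the start of the episode below 0.03 m); the robot touches nothing.
It fails at once if the bottle is lifted clear of the bench (base centre over 55 mm up) while it leans more than 35 degrees (height (world z) of bottle_foot above 0.055 m and angle between bottle_mid's own x axis and vertical above 0.61 rad).
It fails at once if the bottle is let go of with its base over 40 mm up (dropped) (height (world z) of bottle_foot above 0.04 m and contact force between the fingers and anything else below 0.01 N).
It fails at once if another thing is moved by more than 30 mm (distance of any of can, tape, jug, jar, driver, mug, stood_a, stood_b, stood_c from where it was at the start of the episode above 0.03 m).
It also fails if it takes over 61 s, if anything falls off the work surface, if the arm or the gripper's body presses on something with over 40 N, if the wrist force passes 120 N, or if a joint passes its speed limit or range.

## Robot

A 6-joint arm with a two-finger parallel gripper is mounted at the origin on the work surface. World frame = base frame: x ahead of the robot, y to its left, z up, the work surface at z = 0. Lengths are in mm, angles in degrees, forces in N, time in s.
With the tool pointing down it reaches from about 300 to 850 mm from the base axis. Payload 4.2 kg.
Tool frame: the origin (TCP) lies midway between the tips of the shut fingers; the grasp point (between the pads) lies env.grasp_offset behind it (env.grasp_offset is the distance from the TCP to the grasp point, in mm); y points along the fingers, x is the direction in which the jaws open and shut, and the axes are right-handed (so a half turn about y gives the same grasp; the last joint's range is limited). The gripper opens to 91 mm and grips with 3 to 60 N. Pads are 32 mm wide; open, the fingers measure 118 mm over their backs; the gripper's body (76 mm by 178 mm) begins 60 mm behind the grasp point.
Start: joints at [-76.433, 18.312, 89.639, -0, 72.044, -1.146], TCP at [146.045, -556.16, 213.976] pointing down, gripper open.
Joint ranges: [-177.97, 177.97], [-48.28, 115.42], [12.27, 149.76], [-77.06, 257.06], [2.81, 150.46], [-146.56, 146.56]. Speed limits (degrees/s): [147.25, 147.25, 180, 180, 180, 180].

## Interface

Orientations are given as [roll, pitch, yaw] about the fixed x, y, z axes, in that order (R = Rz(yaw) Ry(pitch) Rx(roll)).
In Python, from workcell import state, vision, job, env gives the robot as it stands.
- The arm moves only by the shell command python3 -m handwheel 'ROWS' [FORCE]. ROWS is JSON, a list of rows, each a list of 3 entries, a list of its own where there are three numbers: the finger opening in cm, from 0 to 9.12, then the shift along the tool's x, y, z in cm, then the turn about the tool's y in degrees. A call has 1 to 10 rows; each row is the pose to reach, as a shift and turn from the pose measured when the call began, along the tool's axes at that moment; what a row does not reach only later rows make up. A row lasts 1/10 s, in which the tool goes at most 50 mm and 8.59 degrees, less where a joint would pass 70% of its speed; a pose out of reach is approached as far as the arm can. A call with a gripper value outside its range is refused whole. The fingers move at their own pace and stop on an object; FORCE is the grip in N (left out, the last holds). Time passes only in rows, so rows that repeat a pose let the fingers close. It gives the time, the measured TCP pose, the force and the opening at its end, in the units of the state.
- state(): the state, without advancing time (a new reading comes with each control period).
- vision.grab_frame(name): name is "side" or "top"; returns the picture (400x640x3 uint8, red, green, blue); there is no depth.
- vision.camera_model(name): a dict with "fov_y" (degrees; the focal length in pixels is half the picture's height over the tangent of half this angle, whatever the lens; pixels are square), "cx", "cy" (the principal point, pixels), "extrinsics" (4x4, takes a point from world to camera coordinates). Camera axes: x right, y up, looking along -z (the intrinsics and any distortion apply to the point x, -y, -z); pixel columns grow to the right and rows downward; lengths in mm; the calibration is good to about 2 mm. A picture is of the moment at which its call begins. camera_model takes no time and is no camera call.
- job.job_done(): hands the job in, once; it reports no verdict.
The state is a dict: "time_s": time; "qpos": joint angles; "qvel": joint speeds; "effort": joint torques, N m; "ee_pos": TCP position; "ee_rot": TCP orientation; "force": force on the tool from outside, world axes, zero at the start; "torque": the same for the moment, N m; "gripper_width": finger opening in mm.
Only numpy, scipy, OpenCV 4.12 (cv2) and the standard library are available. Lean on these libraries where they do the work, as an engineer would, in place of code of your own. Each camera call takes 0.05 s, during which the arm holds its last target.

## Working session

There is one attempt and no reset: what is moved stays moved. The work goes in short steps, Python scripts to look and compute and a shell command to move; the robot and the scene stay as the last step left them, time stands still between calls to the robot, and variables do not carry over. Pictures are saved under pics/ and viewed, and the job is handed in when it is done.

```bash
mkdir -p pics; python3 - <<'E'
from workcell import state, vision, job, env
import cv2, numpy as np
print(state()); print(env.grasp_offset)
for n in("side","top"):
    m=vision.camera_model(n); print(n,m)
    f=vision.grab_frame(n); cv2.imwrite(f"pics/{n}0.png",f[:,:,::-1])
E
ls
```

```text
{'time_s': 0.0, 'qpos': array([-7.64330063e+01,  1.83517139e+01,  8.97056802e+01, -2.33490067e-04,
        7.20438314e+01, -1.14635331e+00]), 'qvel': array([-0.02406437,  0.06940314, -0.04579218,  0.05135975, -0.04622574,
        0.03733906]), 'effort': array([ 2.71452300e-04, -4.12454152e+01, -2.31971902e+01,  7.27266585e-02,
        4.58705937e-02, -1.40466973e-04]), 'ee_pos': array([ 145.91827472, -555.65997289,  213.12447021]), 'ee_rot': array([-89.9981968 ,   0.10120969, -75.28657919]), 'force': array([-0.27994065, -0.28398464,  0.1118449 ]), 'torque': array([ 0.02334723, -0.00854339, -0.0606793 ]), 'gripper_width': 90.81004427241535}
18.8
side {'fov_y': 47.71860477289086, 'cx': 314.1394795569683, 'cy': 204.70560163552963, 'extrinsics': array([[-7.25115056e-01, -6.88539867e-01,  1.10003498e-02,
         3.87313385e+02],
       [ 5.47487843e-01, -5.66733941e-01,  6.15686366e-01,
        -3.30598268e+02],
       [-4.17690337e-01,  4.52466011e-01,  7.87914520e-01,
        -1.00619124e+03],
       [ 0.00000000e+00,  0.00000000e+00,  0.00000000e+00,
         1.00000000e+00]])}
top {'fov_y': 44.05284501872974, 'cx': 317.4002861892724, 'cy': 199.55802813822675, 'extrinsics': array([[-8.87257706e-03, -9.99914222e-01, -9.63465013e-03,
        -6.22328755e-01],
       [ 9.92260111e-01, -9.99727802e-03,  1.23773687e-01,
        -5.36163407e+02],
       [-1.23859391e-01, -8.46188744e-03,  9.92263699e-01,
        -1.29683727e+03],
       [ 0.00000000e+00,  0.00000000e+00,  0.00000000e+00,
         1.00000000e+00]])}
pics
```

View pics/side0.png

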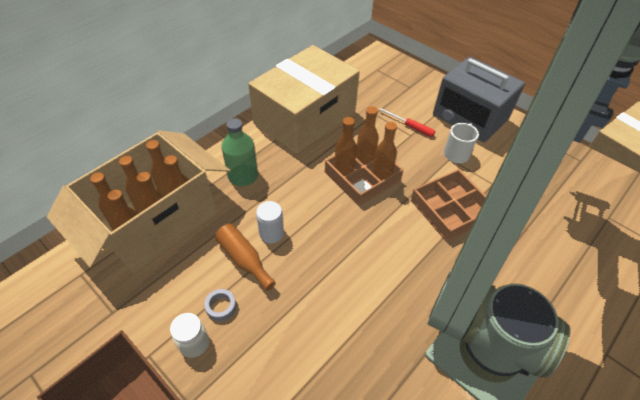

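View pics/top0.png

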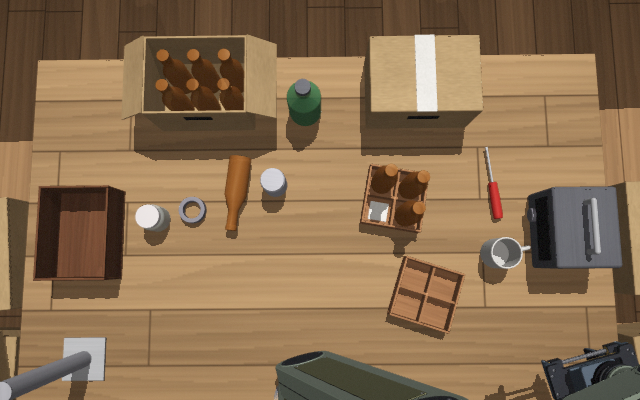

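The lying bottle runs from base (238,160) to mouth (232,228) in the top view; the other amber bottles are in the box (200,80) and standing in the tray. Tray candidates are the one with bottles and a white pad at (394,198) and an empty one at (427,295). The first is further left and has the pad, so I choose it. Next come the close crops.

```bash
cat > h.py <<'E'
import numpy as np, cv2
from workcell import state, vision, env
def K(m):
    f=200/np.tan(np.radians(m['fov_y']/2)); return f,m['cx'],m['cy']
def ray(n,u,v):
    m=vision.camera_model(n); f,cx,cy=K(m); E=m['extrinsics']
    d=np.array([(u-cx)/f,-(v-cy)/f,-1.]); R=E[:3,:3]
    return -R.T@E[:3,3], R.T@d
def onz(n,u,v,z):
    o,d=ray(n,u,v); return o+d*(z-o[2])/d[2]
def proj(n,p):
    m=vision.camera_model(n); f,cx,cy=K(m); E=m['extrinsics']
    c=E[:3,:3]@np.array(p,float)+E[:3,3]; return np.array([cx+f*c[0]/-c[2], cy-f*c[1]/-c[2]])
def tri(u1,v1,u2,v2):
    A=[];b=[]
    M=np.zeros((3,3));q=np.zeros(3)
    for n,u,v in(("side",u1,v1),("top",u2,v2)):
        o,d=ray(n,u,v); d/=np.linalg.norm(d); P=np.eye(3)-np.outer(d,d); M+=P;q+=P@o
    return np.linalg.solve(M,q)
def crop(im,x0,y0,x1,y1,s,name):
    c=cv2.resize(im[y0:y1,x0:x1],None,fx=s,fy=s,interpolation=cv2.INTER_CUBIC)
    for x in range((x0+9)//10*10,x1,10):
        cv2.line(c,((x-x0)*s,0),((x-x0)*s,6),(255,255,255),1)
        if x%20==0: cv2.putText(c,str(x),((x-x0)*s,18),0,.4,(255,255,255),1)
    for y in range((y0+9)//10*10,y1,10):
        cv2.line(c,(0,(y-y0)*s),(6,(y-y0)*s),(255,255,255),1)
        if y%20==0: cv2.putText(c,str(y),(8,(y-y0)*s+4),0,.4,(255,255,255),1)
    cv2.imwrite(name,c)
E
python3 - <<'E'
from h import *
t=cv2.imread('pics/top0.png');s=cv2.imread('pics/side0.png')
crop(t,170,140,300,240,6,'pics/ct_b.png')
crop(t,350,150,450,250,6,'pics/ct_t.png')
crop(s,170,190,300,310,5,'pics/cs_b.png')
crop(s,310,90,420,220,4,'pics/cs_t.png')
for p in [(0,0,0),(146,-556,213)]: print(proj('top',p),proj('side',p))
E
```

```text
[317.16305135 403.94620707] [488.20203728 353.27981105]
[565.728158   361.23324151] [576.05149545 127.8627558 ]
```

View pics/ct_b.png

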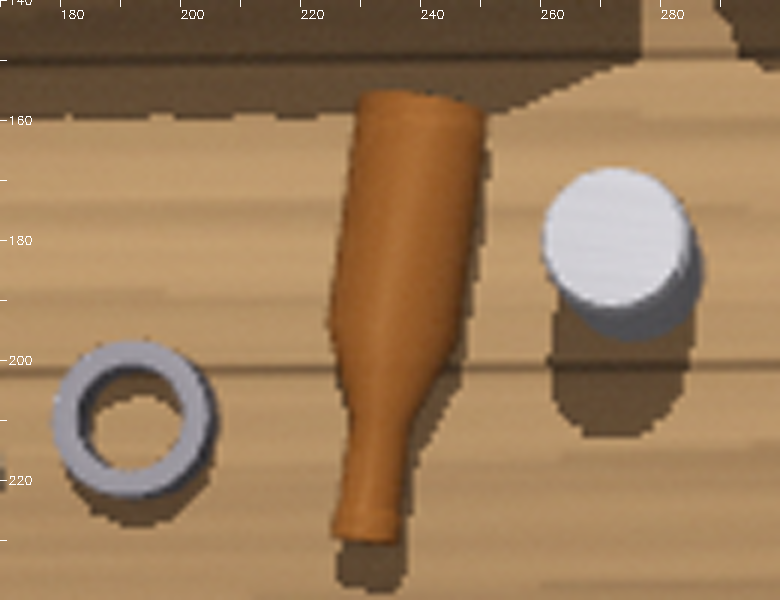

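View pics/ct_t.png

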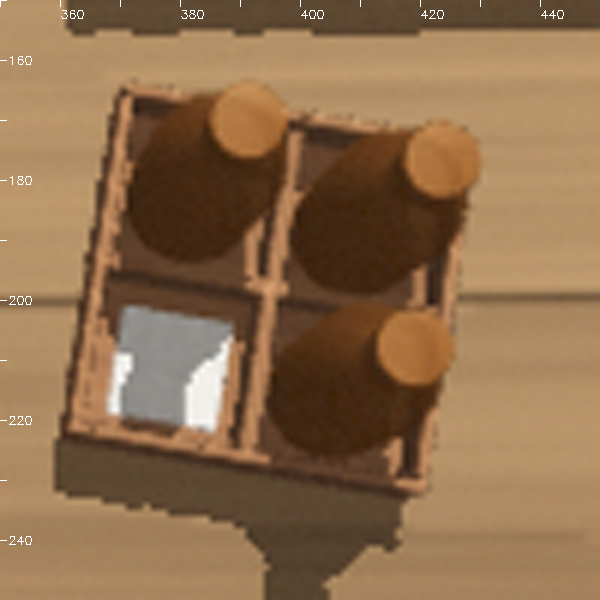

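View pics/cs_b.png

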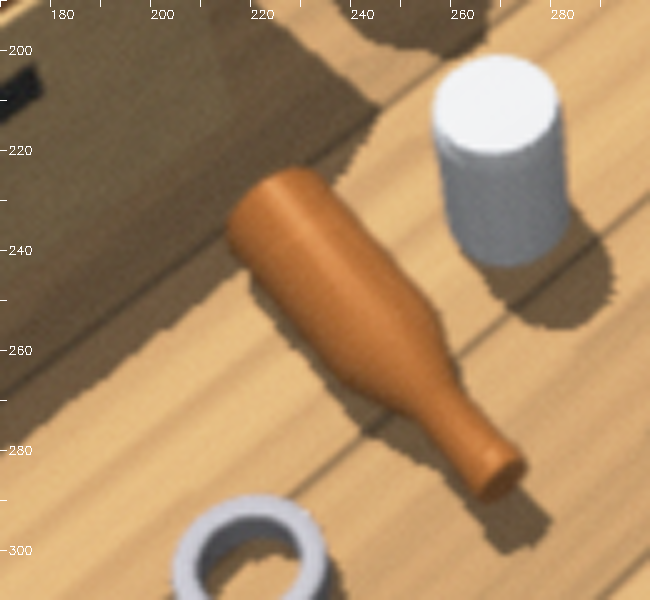

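View pics/cs_t.png

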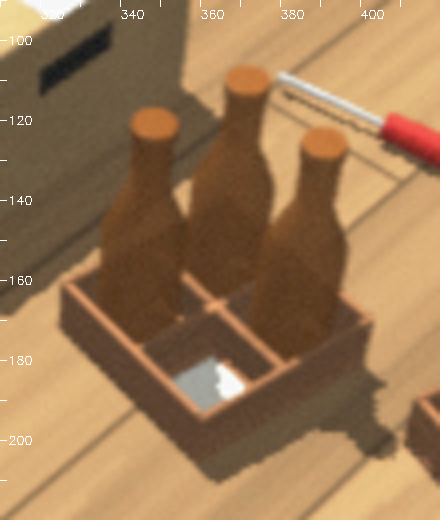

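```bash
cat > fit.py <<'E'
from h import *
from scipy.optimize import minimize
prof=np.array([(0,30),(105,30),(145,14),(186,14),(187,15.5),(200,15.5)],float)
def model(n,foot,ax):
    ax=np.array(ax)/np.linalg.norm(ax); e1=np.cross(ax,[0.3,0.2,.9]) if abs(ax[2])<.9 else np.cross(ax,[1,0,0]); e1/=np.linalg.norm(e1); e2=np.cross(ax,e1)
    th=np.linspace(0,2*np.pi,24); im=np.zeros((400*4,640*4),np.uint8); rings=[]
    for s,r in prof:
        rings.append(np.array([proj(n,foot+ax*s+r*(np.cos(t)*e1+np.sin(t)*e2)) for t in th]))
    for a,b in zip(rings,rings[1:]):
        h=cv2.convexHull(np.round((np.vstack([a,b])+.5)*4-.5).astype(np.int32)); cv2.fillConvexPoly(im,h,255)
    return cv2.resize(im,(640,400),interpolation=cv2.INTER_AREA)/255.
def seg(img,box):
    hsv=cv2.cvtColor(img,cv2.COLOR_BGR2HSV); x0,y0,x1,y1=box
    m=((hsv[...,0]<16)&(hsv[...,1]>165)&(hsv[...,2]>60)); k=np.zeros_like(m); k[y0:y1,x0:x1]=m[y0:y1,x0:x1]; return k.astype(float)
E
python3 - <<'E'
from fit import *
t=cv2.imread('pics/top0.png');s=cv2.imread('pics/side0.png')
mt=seg(t,(215,145,258,245));ms=seg(s,(205,215,282,300))
cv2.imwrite('pics/m.png',np.hstack([mt[140:250,210:270],ms[200:310,200:300]])*255)
print(mt.sum(),ms.sum())
f=onz('top',239,159,30);g=onz('top',231.5,226,30);d=g-f
print(f,g,np.linalg.norm(d))
def P(p,n): return model(n,np.array([p[0],p[1],30]),[np.cos(p[2]),np.sin(p[2]),0])
x0=[f[0],f[1],np.arctan2(d[1],d[0])]
for cams in ('t','s','ts'):
    def c(p):
        e=0
        if 't' in cams: e+=abs(P(p,'top')-mt).sum()
        if 's' in cams: e+=abs(P(p,'side')-ms).sum()
        return e
    r=minimize(c,x0,method='Nelder-Mead',options=dict(initial_simplex=[x0,[x0[0]+8,x0[1],x0[2]],[x0[0],x0[1]+8,x0[2]],[x0[0],x0[1],x0[2]+.08]],xatol=.05,fatol=.3))
    print(cams,r.x,np.degrees(r.x[2]),r.fun)
print('tray corners z50')
C=[onz('top',*q,50)[:2] for q in [(369.5,164.5),(360.5,222.5),(419,232),(428,173)]]
print(np.round(C,1),[np.linalg.norm(C[i]-C[(i+1)%4]) for i in range(4)],np.mean(C,0))
print('side',[onz('side',*q,z) for q,z in [((323.5,160),50),((357,194),50),((400.5,170),50),((362,210),0)]])
print('pad',np.mean([onz('top',*q,7)[:2] for q in [(370,201),(388.5,203.5),(385.5,221.5),(367.5,219)]],0))
for q,w in [((390.5,170),(345.5,121)),((421,176.5),(368,110)),((417,208),(388,126))]: print('mouth',onz('top',*q,206),onz('side',*w,206))
print('can',onz('top',271,179,100),onz('side',266.5,211,100),'tape',onz('top',192,210,25))
E
```

```text
1281.0 1103.0
[650.25955821 207.33155582  30.        ] [467.35181013 225.51755577  30.        ] 183.8096159147361[ WARN:0@0.891] global loadsave.cpp:1063 imwrite_ Unsupported depth image for selected encoder is fallbacked to CV_8U.
Traceback (most recent call last):
  File "fit.py", line 8, in model
    rings.append(np.array([proj(n,foot+ax*s+r*(np.cos(t)*e1+np.sin(t)*e2)) for t in th]))
                           ~~~~^^^^^^^^^^^^^^^^^^^^^^^^^^^^^^^^^^^^^^^^^^^
  File "h.py", line 12, in proj
    m=vision.camera_model(n); f,cx,cy=K(m); E=m['extrinsics']
ValueError: time passes only in moves, steps and waits
```

```bash
sed -i 's/^def K(m)/import functools\ncm=functools.lru_cache(vision.camera_model)\ndef K(m)/; s/m=vision.camera_model(n)/m=cm(n)/' h.py
cat > run1.py <<'E'
from fit import *
t=cv2.imread('pics/top0.png');s=cv2.imread('pics/side0.png')
mt=seg(t,(215,145,258,245));ms=seg(s,(205,215,282,300))
f=onz('top',239,159,30);g=onz('top',231.5,226,30);d=g-f
def P(p,n): return model(n,np.array([p[0],p[1],30]),[np.cos(p[2]),np.sin(p[2]),0])
x0=[f[0],f[1],np.arctan2(d[1],d[0])]
for cams in ('t','s','ts'):
    def c(p):
        e=0
        if 't' in cams: e+=abs(P(p,'top')-mt).sum()
        if 's' in cams: e+=abs(P(p,'side')-ms).sum()
        return e
    r=minimize(c,x0,method='Nelder-Mead',options=dict(initial_simplex=[x0,[x0[0]+8,x0[1],x0[2]],[x0[0],x0[1]+8,x0[2]],[x0[0],x0[1],x0[2]+.08]],xatol=.05,fatol=.3))
    print(cams,r.x,np.degrees(r.x[2]),r.fun)
print('tray corners z50')
C=[onz('top',*q,50)[:2] for q in [(369.5,164.5),(360.5,222.5),(419,232),(428,173)]]
print(np.round(C,1),[np.linalg.norm(C[i]-C[(i+1)%4]) for i in range(4)],np.mean(C,0))
print('side',[onz('side',*q,z) for q,z in [((323.5,160),50),((357,194),50),((400.5,170),50),((362,210),0)]])
print('pad',np.mean([onz('top',*q,7)[:2] for q in [(370,201),(388.5,203.5),(385.5,221.5),(367.5,219)]],0))
for q,w in [((390.5,170),(345.5,121)),((421,176.5),(368,110)),((417,208),(388,126))]: print('mouth',onz('top',*q,206),onz('side',*w,206))
print('can',onz('top',271,179,100),onz('side',266.5,211,100),'tape',onz('top',192,210,25))
E
python3 run1.py
```

```text
t [655.22568853 205.96649839   3.03091974] 173.65890907756827 99.50980392156863
s [659.56962432 207.63076231   3.02304403] 173.2076642755464 445.08235294117645
ts [655.86179856 204.6559685    3.01730381] 172.87877388284346 551.1647058823529
tray corners z50
[[ 627.2 -146.2]
 [ 471.9 -119. ]
 [ 445.4 -272.3]
 [ 602.5 -301.6]] [np.float64(157.6990248229581), np.float64(155.4997616971557), np.float64(159.83483469916894), np.float64(157.4071004246343)] [ 536.7523639  -209.78201845]
side [array([ 633.66728721, -142.98276274,   50.        ]), array([ 483.05692803, -113.32603527,   50.        ]), array([ 451.31181515, -265.77707724,   50.        ]), array([ 459.57895028, -113.55329278,    0.        ])]
pad [ 505.60903144 -170.46213736]
mouth [ 582.92328502 -179.78026405  206.        ] [ 588.92772968 -172.02154369  206.        ]
mouth [ 566.67212032 -250.85335523  206.        ] [ 574.64205978 -246.12991331  206.        ]
mouth [ 492.42635837 -238.97123245  206.        ] [ 498.36062524 -233.6808296   206.        ]
can [582.25894144 112.52277467 100.        ] [585.62327542 118.50302465 100.        ] tape [512.10521376 334.09351121  25.        ]
```

View pics/m.png

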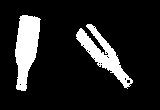

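```bash
python3 - <<'E'
from fit import *
t=cv2.imread('pics/top0.png').astype(float).mean(2)
for lo,hi in((305,330),(258,275),(95,108),(40,70)):
    out=[]
    for x in range(40,600,20):
        col=t[lo:hi,x-2:x+3].mean(1)
        if lo==40:
            gdr=np.diff(col); i=np.argmax(gdr); out.append((x,lo+i,round(gdr[i])))
        else:
            i=np.argmin(col); w=np.clip(np.median(col)-col,0,None)[max(0,i-2):i+3]; out.append((x,round(float((w*np.arange(max(0,i-2),max(0,i-2)+len(w))).sum()/max(w.sum(),1e-6))+lo,1)))
    print(out)
s=cv2.imread('pics/side0.png'); hsv=cv2.cvtColor(s,cv2.COLOR_BGR2HSV)
for p in [(240,250),(250,245),(230,260),(225,235),(260,250),(245,275)]: print(p,hsv[p[1],p[0]])
E
```

```text
[(40, 310.4), (60, 310.3), (80, 310.2), (100, 310.0), (120, 309.8), (140, 309.6), (160, 309.5), (180, 309.4), (200, 309.3), (220, 309.1), (240, 308.9), (260, 308.7), (280, 308.5), (300, 308.4), (320, 308.4), (340, 308.3), (360, 308.3), (380, 308.2), (400, 319.6), (420, 328.1), (440, 305.6), (460, 307.4), (480, 307.2), (500, 307.1), (520, 306.9), (540, 306.7), (560, 306.5), (580, 306.4)]
[(40, 264.7), (60, 263.0), (80, 269.7), (100, 264.7), (120, 261.3), (140, 265.0), (160, 264.9), (180, 264.9), (200, 273.1), (220, 273.1), (240, 264.4), (260, 264.3), (280, 273.7), (300, 273.6), (320, 265.2), (340, 265.9), (360, 266.1), (380, 266.5), (400, 269.1), (420, 263.3), (440, 269.4), (460, 273.5), (480, 268.7), (500, 273.0), (520, 272.7), (540, 258.8), (560, 268.3), (580, 268.4)]
[(40, 101.1), (60, 101.2), (80, 100.9), (100, 100.5), (120, 100.3), (140, 102.9), (160, 97.9), (180, 104.9), (200, 104.6), (220, 96.0), (240, 104.4), (260, 102.9), (280, 98.5), (300, 95.8), (320, 98.0), (340, 98.1), (360, 97.5), (380, 105.5), (400, 105.8), (420, 98.2), (440, 98.6), (460, 95.8), (480, 96.4), (500, 96.2)
[... 191 characters left out ...]
(55), 2), (160, np.int64(49), 16), (180, np.int64(50), 2), (200, np.int64(51), 5), (220, np.int64(48), 20), (240, np.int64(62), 8), (260, np.int64(57), 2), (280, np.int64(57), 47), (300, np.int64(56), 59), (320, np.int64(56), 77), (340, np.int64(56), 65), (360, np.int64(55), 40), (380, np.int64(62), 5), (400, np.int64(54), 4), (420, np.int64(61), 3), (440, np.int64(58), 4), (460, np.int64(50), 3), (480, np.int64(54), 45), (500, np.int64(54), 75), (520, np.int64(54), 50), (540, np.int64(53), 46), (560, np.int64(53), 70), (580, np.int64(53), 90)]
(240, 250) [ 13 166 201]
(250, 245) [ 14 159 159]
(230, 260) [ 15 107 136]
(225, 235) [ 13 173 186]
(260, 250) [ 17 112 218]
(245, 275) [ 16 103  82]
```

```bash
sed -i 's/>165/>145/' fit.py; python3 run1.py|head -3; python3 - <<'E'
from fit import *
from scipy.optimize import least_squares
# tray top corners: order L-far, L-near, R-near, R-far  (side view top: far-left(323.5,160) ...)
loc=np.array([(80,80),(-80,80),(-80,-80),(80,-80)],float)
obs={'top':[(369.5,164.5),(360.5,222.5),(419,232),None],'side':[(323.5,160),(357,194),(400.5,170),None]}
mouth={'top':[(390.5,170),(421,176.5),(417,208)],'side':[(345.5,121),(368,110),(388,126)]}
ml=np.array([(38.5,38.5),(38.5,-38.5),(-38.5,-38.5)])
pad={'top':(378,211.3)}
def W(p,l,z):
    c,s=np.cos(p[2]),np.sin(p[2]); return [p[0]+c*l[0]-s*l[1],p[1]+s*l[0]+c*l[1],z]
for cams in (['top'],['side'],['top','side']):
    def r(p):
        e=[]
        for n in cams:
            for l,o in zip(loc,obs[n]):
                if o: e+=list(proj(n,W(p,l,50))-o)
            for l,o in zip(ml,mouth[n]): e+=list(proj(n,W(p,l,206))-o)
            if n in pad: e+=list(proj(n,W(p,(-38.5,38.5),7))-pad[n])
        return e
    q=least_squares(r,[537,-205,-.17]); print(cams,q.x,np.degrees(q.x[2]),np.round(q.fun,1),'cell',W(q.x,(-38.5,38.5),6))
E
```

```text
t [655.63017989 204.2004327    3.01893539] 172.97225638089654 54.96078431372548
s [658.64508373 205.94687982   3.01525637] 172.76146409243137 117.30196078431372
ts [656.14404604 205.66008927   3.02333037] 173.22407044194165 219.16470588235293
['top'] [ 5.36748734e+02 -2.09839405e+02 -1.74330011e-01] -9.988373895874268 [-0.5 -0.8 -0.7  0.   1.   0.5 -0.5  0.7  1.5 -0.6  0.9  0.1 -2.  -0. ] cell [np.float64(505.51004067433826), np.float64(-165.24518956176655), 6]
['side'] [ 5.44053140e+02 -2.03908142e+02 -1.89473039e-01] -10.85600544890777 [-1.6 -0.2 -0.   1.1  0.6 -0.1  0.3 -0.3  0.7 -0.5 -0.  -0.3] cell [np.float64(513.4932945989151), np.float64(-158.84600876933484), 6]
['top', 'side'] [ 5.39978399e+02 -2.07414522e+02 -1.77851714e-01] -10.190152580984773 [-1.3 -2.1 -1.7 -1.3 -0.1 -0.6 -1.5 -0.7  0.5 -1.8 -0.2 -1.2 -3.  -1.2
  0.2  0.2  2.5  1.3  2.5 -0.4  2.3 -0.   2.5 -0.4  2.1 -0.3] cell [np.float64(508.8969465854921), np.float64(-162.71056992250996), 6]
```

```bash
cat > go.py <<'E'
import sys,numpy as np
from h import *
from scipy.spatial.transform import Rotation as Ro
s=state(); R=Ro.from_euler('xyz',s['ee_rot'],degrees=True).as_matrix()
print('t %.2f'%s['time_s'],'pos',np.round(s['ee_pos'],1),'rot',np.round(s['ee_rot'],1),'q',np.round(s['qpos'],0),'F',np.round(s['force'],1),'w %.1f'%s['gripper_width'])
if len(sys.argv)>3:
    t=np.array([float(a) for a in sys.argv[1:4]]); print('shift cm',np.round(R.T@(t-s['ee_pos'])/10,2))
    if len(sys.argv)>4: print('turn',-((float(sys.argv[4])-s['ee_rot'][2]+180)%360-180))
E
python3 go.py 300 -170 330 83; python3 -c "
from h import *
for z in (0,100,150,200): print(z,onz('top',140,117,z),onz('top',246,117,z),onz('top',277,117,z))
print(onz('side',128,291,0),onz('side',215,205,0))"
```

```text
t 0.10 pos [ 145.9 -555.7  213.2] rot [-90.    0.1 -75.3] q [-76.  18.  90.   0.  72.  -1.] F [-0.4 -0.7  0.5] w 91.0
shift cm [-33.41 -11.63  24.7 ]
turn -158.2853549823177
0 [780.55885602 494.05506946   0.        ] [777.03422229 193.93889768   0.        ] [776.00626816 106.41046711   0.        ]
100 [750.32031484 456.29082475 100.        ] [747.0561551  178.35354126 100.        ] [746.10416782  97.29355013 100.        ]
150 [735.20104425 437.40870239 150.        ] [732.0671215  170.56086305 150.        ] [731.15311765  92.73509165 150.        ]
200 [720.08177365 418.52658003 200.        ] [717.07808791 162.76818484 200.        ] [716.20206748  88.17663316 200.        ]
[708.48110269 468.20671964   0.        ] [764.62909888 156.76438357   0.        ]
```

```bash
python3 -m handwheel '[[6,[0,-5,0],-8],[6,[-2,-9,3],-16],[6,[-6,-11.6,6],-24],[6,[-10,-11.6,9],-32],[6,[-14,-11.6,12],-40],[6,[-18,-11.6,15],-48],[6,[-22,-11.6,18],-56],[6,[-26,-11.6,21],-64],[6,[-30,-11.6,24],-72],[6,[-33.4,-11.6,24.7],-80]]'; python3 go.py 492 225 200 83
```

```text
time_s: 1.1
ee_pos: [300.9, -168.0, 329.4]
ee_rot: [-89.9, -0.0, 5.1]
force: [1.2, -0.3, -0.6]
gripper_width: 60.1
t 1.10 pos [ 300.9 -168.   329.4] rot [-89.9  -0.    5.1] q [-31.  -7. 102.   0.  85. -36.] F [ 1.2 -0.3 -0.6] w 60.1
shift cm [22.52 13.03 37.41]
turn -77.90494708269523
```

```bash
python3 -m handwheel '[[6,[2.2,1.3,3.7],-8],[6,[4.5,2.6,7.5],-16],[6,[6.8,3.9,11.2],-24],[6,[9,5.2,15],-32],[6,[11.2,6.5,18.7],-40],[6,[13.5,7.8,22.5],-48],[6,[16,9.1,26.5],-56],[6,[18.5,10.5,31],-64],[6,[21,12,35],-72],[6,[22.5,13,37.4],-78]]'; python3 go.py 492 225 90 83
python3 - <<'E'
from h import *
for n in("side","top"):
    cv2.imwrite(f"pics/{n}1.png",vision.grab_frame(n)[:,:,::-1])
E
```

```text
time_s: 2.1
ee_pos: [492.3, 227.6, 198.7]
ee_rot: [-89.9, -0.1, 83.5]
force: [0.5, -1.4, -0.3]
gripper_width: 60.1
t 2.10 pos [492.3 227.6 198.7] rot [-89.9  -0.1  83.5] q [ 24.  16.  95.   0.  69. -60.] F [ 0.5 -1.4 -0.3] w 60.1
shift cm [-0.29 10.87 -0.02]
turn 0.48740429404779206
```

View pics/side1.png

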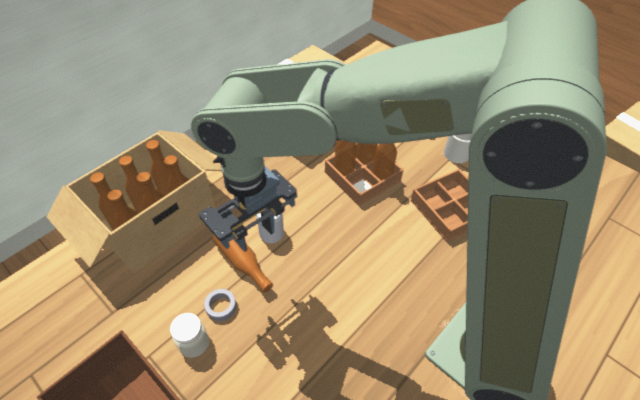

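View pics/top1.png

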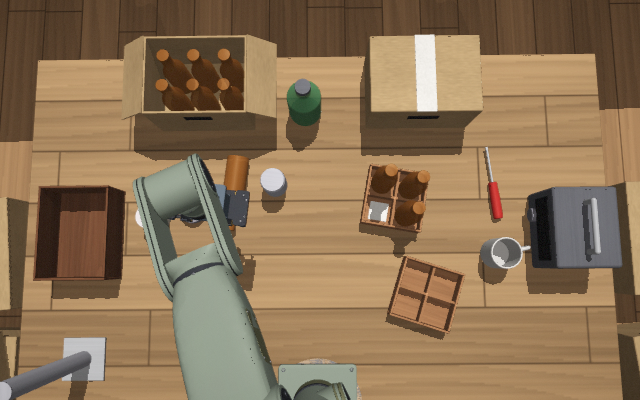

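The bottle's neck is still at (262,282) in the side view and nothing has been disturbed. I'll descend over the neck in two stages.

```bash
python3 -m handwheel '[[6,[-0.3,2,0],0.5],[6,[-0.3,5,0],0.5],[6,[-0.3,8,0],0.5],[6,[-0.3,11,0],0.5],[6,[-0.3,13.2,0],0.5],[6,[-0.3,13.7,0],0.5],[6,[-0.3,13.7,0],0.5]]'; python3 go.py 492 225 12 83
python3 - <<'E'
from h import *
f=vision.grab_frame('side')[:,:,::-1]
crop(f,180,170,320,310,4,'pics/s2.png')
print(proj('side',(492,225,30)),proj('side',(492,225,62)))
E
```

```text
time_s: 2.9
ee_pos: [490.9, 224.3, 60.5]
ee_rot: [-89.7, -0.0, 82.8]
force: [-0.5, 0.5, -0.2]
gripper_width: 59.9
t 2.90 pos [490.9 224.3  60.5] rot [-89.7  -0.   82.8] q [ 23.  24. 106.   0.  50. -60.] F [-0.5  0.5 -0.2] w 59.9
shift cm [ 0.08  4.85 -0.12]
turn -0.20596515843232055
[262.50548855 275.59040278] [261.42854012 268.87826365]
```

View pics/s2.png

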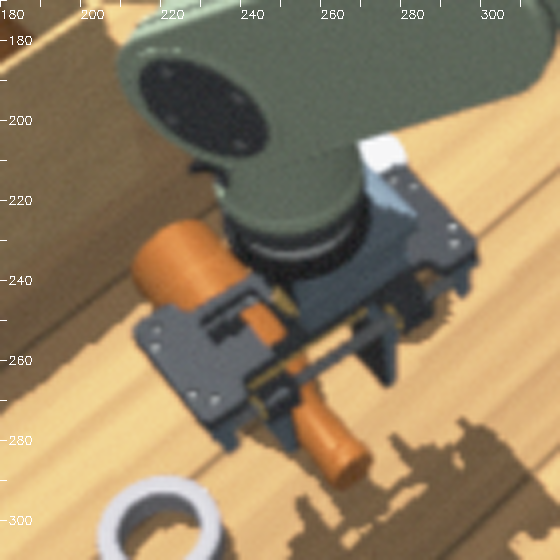

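The open fingers, with tips near (250,283) and (276,266), straddle the neck at about (262,277). I'll go down and pinch lightly.

```bash
python3 -m handwheel '[[6,[0,2,0],0],[6,[0,4,0],0],[6,[0,4.8,0],0],[6,[0,4.85,0],0],[4,[0,4.85,0],0],[2.5,[0,4.85,0],0],[2.5,[0,4.85,0],0],[2.5,[0,4.85,0],0],[2.5,[0,4.85,0],0],[2.5,[0,4.85,0],0]]' 4; python3 go.py 492 225 12 83
```

```text
time_s: 3.95
ee_pos: [491.9, 225.2, 13.2]
ee_rot: [-89.9, -0.1, 82.8]
force: [-0.4, 1.1, 1.0]
gripper_width: 28.5
t 3.95 pos [491.9 225.2  13.2] rot [-89.9  -0.1  82.8] q [ 23.  27. 109.   0.  44. -60.] F [-0.4  1.1  1. ] w 28.5
shift cm [-0.02  0.12 -0.01]
turn -0.18744517516284986
```

```bash
python3 -m handwheel '[[2.4,[0,-1.1,-0.25],0],[2.4,[0,-2.3,-0.6],0],[2.4,[0,-3.4,-1],0],[2.4,[0,-4.4,-1.5],0],[2.4,[0,-5.5,-2],0],[2.4,[0,-6.5,-2.7],0],[2.4,[0,-7.4,-3.3],0],[2.4,[0,-8.3,-4.1],0],[2.4,[0,-9.1,-4.9],0],[2.4,[0,-9.9,-5.8],0]]' 4; python3 go.py
python3 - <<'E'
from h import *
f=vision.grab_frame('side')[:,:,::-1]
crop(f,180,150,330,300,4,'pics/s3.png')
E
```

```text
time_s: 4.95
ee_pos: [550.1, 217.5, 112.5]
ee_rot: [-89.9, -0.1, 82.8]
force: [0.3, 0.9, -2.8]
gripper_width: 28.0
t 4.95 pos [550.1 217.5 112.5] rot [-89.9  -0.1  82.8] q [ 20.  24.  96.   0.  60. -63.] F [ 0.3  0.9 -2.8] w 28.0
```

View pics/s3.png

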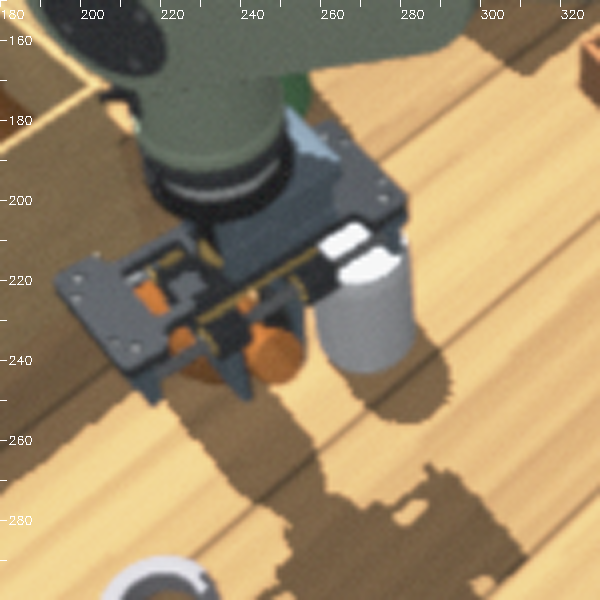

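The mouth is at about (246,239) between the fingers, the bottle is tilted, and the can is untouched. I'll continue the arc.

```bash
python3 -m handwheel '[[2.4,[0,-0.7,-0.9],0],[2.4,[0,-1.4,-1.9],0],[2.4,[0,-1.95,-2.9],0],[2.4,[0,-2.45,-4],0],[2.4,[0,-2.9,-5.05],0],[2.4,[0,-3.25,-6.2],0],[2.4,[0,-3.5,-7.3],0],[2.4,[0,-3.7,-8.5],0],[2.4,[0,-3.8,-9.6],0],[2.4,[0,-3.85,-10.8],0]]' 4; python3 go.py
python3 - <<'E'
from h import *
f=vision.grab_frame('side')[:,:,::-1]
crop(f,160,120,310,270,4,'pics/s4.png')
f=vision.grab_frame('top')[:,:,::-1]
crop(f,190,110,310,230,4,'pics/t4.png')
E
```

```text
time_s: 6.0
ee_pos: [661.2, 204.0, 153.7]
ee_rot: [-90.2, -0.3, 82.8]
force: [-0.3, 0.1, 4.5]
gripper_width: 27.7
t 6.00 pos [661.2 204.  153.7] rot [-90.2  -0.3  82.8] q [ 16.  31.  78.   0.  71. -67.] F [-0.3  0.1  4.5] w 27.7
```

View pics/s4.png

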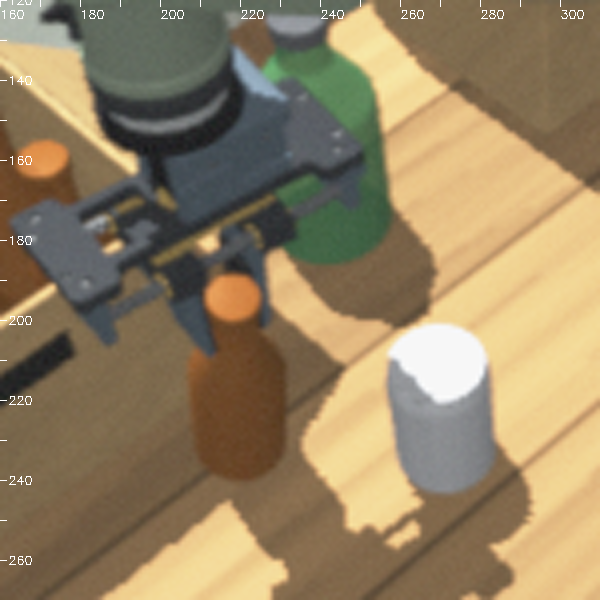

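View pics/t4.png

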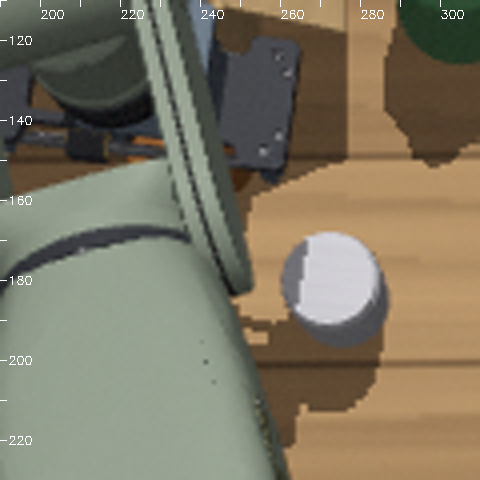

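```bash
cat > ov.py <<'E'
from fit import *
s=cv2.imread('pics/s4.png')
g=np.array([661.2,204,172.5]); b=-np.array([-np.cos(np.radians(7)),np.sin(np.radians(7)),0])
for tilt in (0,4,8,12,16):
    a=np.radians(tilt); ax=-b*np.sin(a)+np.array([0,0,1])*np.cos(a)
    # base low edge at z=0: foot z=30 sin(a)
    sg=(g[2]-30*np.sin(a))/np.cos(a); foot=g-ax*sg
    m=cv2.resize(model('side',foot,ax)[120:270,160:310],None,fx=4,fy=4)
    c=s.copy(); cs,_=cv2.findContours((m>.5).astype(np.uint8),0,1); cv2.drawContours(c,cs,-1,(0,255,0),1)
    cv2.imwrite(f'pics/ov{tilt}.png',c); print(tilt,sg,foot)
E
python3 ov.py; python3 -c "
import cv2,numpy as np
cv2.imwrite('pics/ov.png',np.hstack([cv2.imread(f'pics/ov{t}.png')[200:520,60:320] for t in (0,4,12)]))"
```

```text
0 172.5 [661.2 204.    0. ]
4 170.82342306069688 [673.02721927 202.54780007   2.09269421]
8 169.97903121838988 [684.68017684 201.1169968    4.17519303]
12 169.97705576411687 [696.27679645 199.69311095   6.23735072]
16 170.84929111336214 [707.94142689 198.26087442   8.26912067]
```

View pics/ov.png

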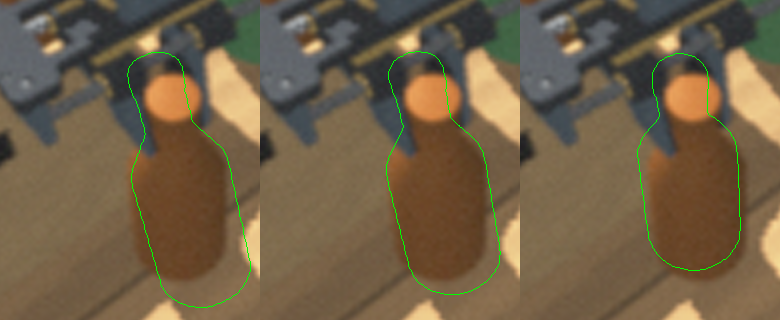

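```bash
python3 - <<'E'
from h import *
b=np.array([np.cos(np.radians(-7.2)),np.sin(np.radians(-7.2)),0]); n=np.array([-b[1],b[0],0])
g=np.array([661.2,204,172.5])
for u,v in((218,194.3),(217.5,193.5)):
    o,d=ray('side',u,v); p=o+d*((g-o)@n)/(d@n); print(p,(p-g)@b)
# body base bottom px: bottom of silhouette
for u,v in((219.5,239),):
    p=onz('side',u,v,0); print(p,(p-g)@b,(p-g)@n)
E
```

```text
[642.75938248 206.32959175 193.7670215 ] -18.587183008791527
[644.53704342 206.10502095 194.93233265] -16.7953932747529
[667.37702022 220.00422784   0.        ] 4.122450944003613 16.652215642706636
```

```bash
sed -i 's/(0,4,8,12,16)/(16,20,24,28)/' ov.py; python3 ov.py; python3 -c "
import cv2,numpy as np
cv2.imwrite('pics/ov_b.png',np.hstack([cv2.imread(f'pics/ov{t}.png')[200:520,60:320] for t in (16,20,24)]))
h=cv2.cvtColor(cv2.imread('pics/s4.png'),cv2.COLOR_BGR2HSV)
for p in [(240,400),(210,440),(270,400),(250,340),(160,420),(290,440),(240,500),(210,370)]: print(p,h[p[1],p[0]])"
```

```text
16 170.84929111336214 [707.94142689 198.26087442   8.26912067]
20 172.65155872410878 [719.8101588  196.80357739  10.2606043 ]
24 175.46789748303698 [732.03724822 195.30227958  12.20209929]
28 179.4170507940149 [744.80335661 193.73479857  14.08414688]
(240, 400) [ 14 159 106]
(210, 440) [ 14 167 104]
(270, 400) [ 14 157  96]
(250, 340) [ 14 153 100]
(160, 420) [ 17 102 123]
(290, 440) [ 16 108 130]
(240, 500) [ 17 106 125]
(210, 370) [ 14 159 117]
```

View pics/ov_b.png

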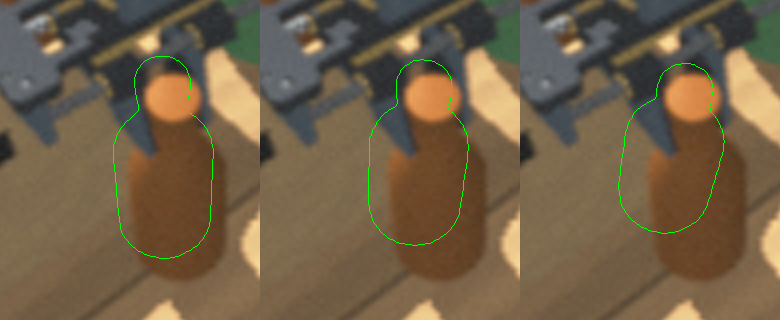

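```bash
cat > fit2.py <<'E'
from fit import *
import sys
def run(cropname,x0,y0,sc,box,init):
    c=cv2.imread(cropname); im=np.zeros((400,640,3),np.uint8); d=cv2.resize(c,None,fx=1/sc,fy=1/sc,interpolation=cv2.INTER_AREA); im[y0:y0+d.shape[0],x0:x0+d.shape[1]]=d
    hsv=cv2.cvtColor(im,cv2.COLOR_BGR2HSV); k=((hsv[...,0]<16)&(hsv[...,1]>132)&(hsv[...,2]>60)); M=np.zeros((400,640)); a,b,e,f=box; M[b:f,a:e]=k[b:f,a:e]
    # ignore tool pixels (dark blue/grey): hue>90
    ign=(hsv[...,0]>80)|(hsv[...,2]<60); W=(~ign).astype(float); W[:y0+2]=0
    print('mask',M.sum())
    def P(p):
        ax=np.array([np.sin(p[2])*np.cos(p[3]),np.sin(p[2])*np.sin(p[3]),np.cos(p[2])])
        return model('side',np.array([p[0],p[1],30*np.sin(abs(p[2]))]),ax)
    azs=np.radians(172.8)
    def cost(q): return (abs(P([q[0],q[1],q[2],azs])-M)*W).sum()
    S=[init]+[[init[0]+15,init[1],init[2]],[init[0],init[1]+15,init[2]],[init[0],init[1],init[2]+.15]]
    r=minimize(cost,init,method='Nelder-Mead',options=dict(initial_simplex=S,xatol=.05,fatol=.2,maxiter=150))
    print('foot',r.x[:2],'lean deg',np.degrees(r.x[2]),r.fun)
    m=cv2.resize(P([*r.x,azs])[y0:y0+d.shape[0],x0:x0+d.shape[1]],None,fx=sc,fy=sc)
    o=c.copy(); cs,_=cv2.findContours((m>.5).astype(np.uint8),0,1); cv2.drawContours(o,cs,-1,(0,255,0),1); cv2.imwrite('pics/fit_'+cropname[5:],o)
    return r.x
if __name__=='__main__': run('pics/s4.png',160,120,4,(200,184,236,245),[680,203,.1])
E
python3 fit2.py
```

```text
mask 928.0
foot [687.52853027 202.51229394] lean deg 13.91424011542298 68.64313725490196
```

View pics/fit_s4.png

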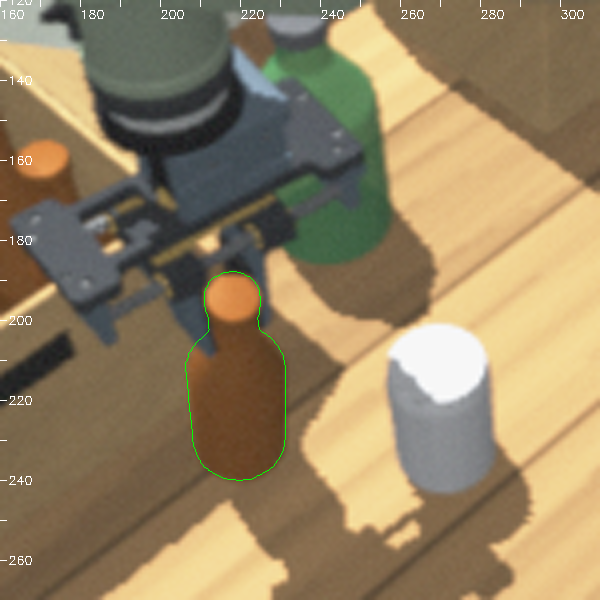

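The overlay fits well: lean about 14° and foot (687,202), with the pivot edge still near x=658. The pads have slid a little along the neck and are pressing down. I'll ease up slightly and finish the arc slowly at 3 N.

```bash
python3 -m handwheel '[[2.4,[0,-0.4,0],0],[2.4,[0,-0.4,-0.3],0],[2.4,[0,-0.4,-0.6],0],[2.4,[0,-0.4,-0.9],0],[2.4,[0,-0.4,-1.2],0],[2.4,[0,-0.3,-1.5],0],[2.4,[0,-0.3,-1.5],0]]' 3; python3 go.py
python3 - <<'E'
from h import *
f=vision.grab_frame('side')[:,:,::-1]
crop(f,160,120,310,270,4,'pics/s5.png')
from fit2 import run
run('pics/s5.png',160,120,4,(200,180,236,245),[687,203,.1])
E
```

```text
time_s: 6.8
ee_pos: [677.5, 201.8, 156.2]
ee_rot: [-90.3, -0.3, 82.8]
force: [-0.3, 1.0, -2.6]
gripper_width: 27.8
t 6.80 pos [677.5 201.8 156.2] rot [-90.3  -0.3  82.8] q [ 16.  32.  75.   0.  72. -67.] F [-0.3  1.  -2.6] w 27.8
mask 979.0
foot [698.05424084 200.68004542] lean deg 11.828694699451995 68.17254901960784
```

View pics/fit_s5.png

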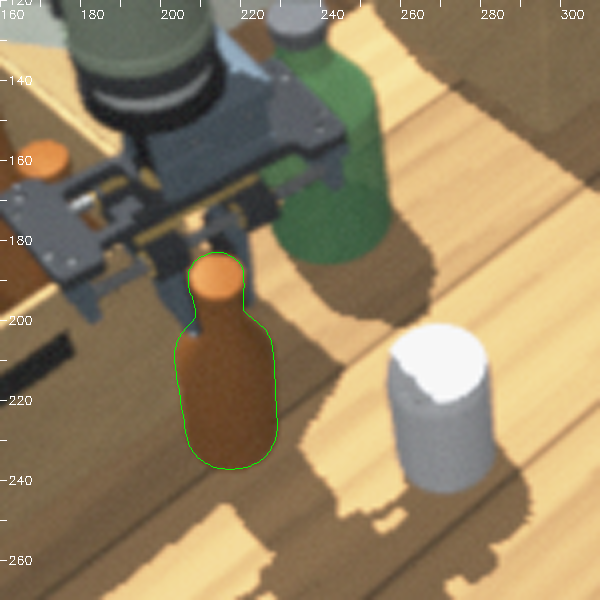

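The bottle is now almost hanging (Fz −2.6 N), with the lean barely changed at about 12°. I'll lower it to seat the base edge, then push on gently.

```bash
python3 -m handwheel '[[2.4,[0,0.3,0],0],[2.4,[0,0.6,0],0],[2.4,[0,0.8,0],0],[2.4,[0,0.8,-0.3],0],[2.4,[0,0.8,-0.6],0],[2.4,[0,0.8,-0.9],0],[2.4,[0,0.8,-1.2],0],[2.4,[0,0.8,-1.2],0]]' 3; python3 go.py
python3 - <<'E'
from h import *
f=vision.grab_frame('side')[:,:,::-1]
crop(f,160,120,310,270,4,'pics/s6.png')
from fit2 import run
run('pics/s6.png',160,120,4,(200,180,236,245),[695,203,.1])
E
```

```text
time_s: 7.65
ee_pos: [689.8, 200.3, 148.4]
ee_rot: [-90.3, -0.3, 82.7]
force: [0.9, 0.0, 3.9]
gripper_width: 27.8
t 7.65 pos [689.8 200.3 148.4] rot [-90.3  -0.3  82.7] q [ 15.  33.  74.   0.  72. -68.] F [0.9 0.  3.9] w 27.8
mask 1018.0
foot [697.35760706 201.37298625] lean deg 8.657240399872489 89.04705882352943
```

View pics/fit_s6.png

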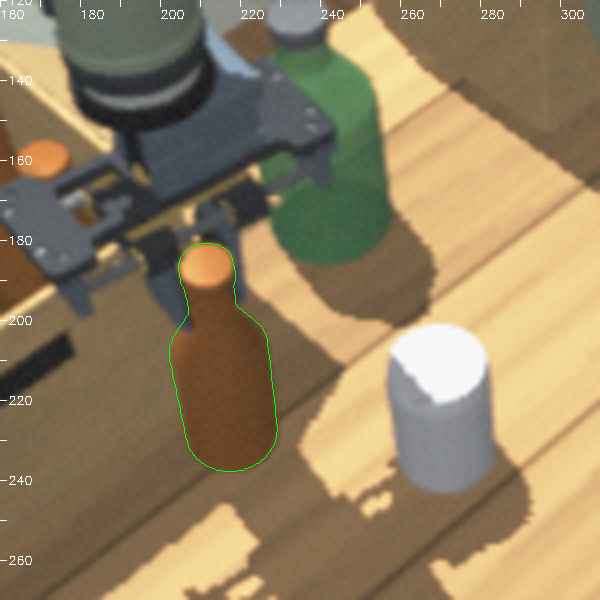

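```bash
python3 - <<'E'
from h import *
s=cv2.imread('pics/side0.png')
cv2.imwrite('pics/c0.png',cv2.resize(s[80:200,310:430],None,fx=4,fy=4,interpolation=cv2.INTER_CUBIC))
import fit2
r=fit2.run('pics/c0.png',310,80,4,(330,110,358,150),[588,-172,.0])
o,d=ray('side',205.5,186.5)
E
```

```text
mask 467.0
foot [ 655.49543453 -261.78283701] lean deg 10.930474198232966 514.5254901960784
```

View pics/fit_c0.png

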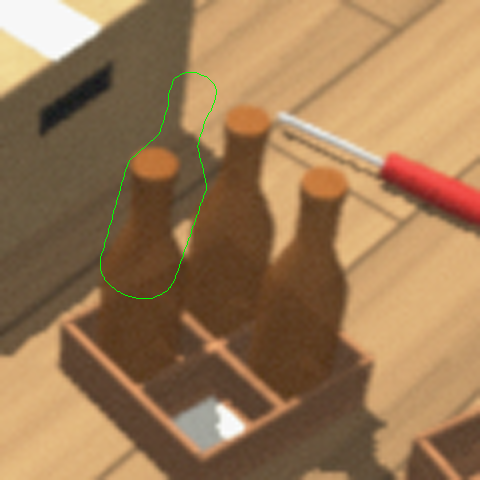

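The fit on the standing reference bottle failed because the wall occludes it, so I'll ignore it. I'll push a further 10 mm and look again.

```bash
python3 -m handwheel '[[2.4,[0,0,-0.3],0],[2.4,[0,0,-0.6],0],[2.4,[0,0,-0.9],0],[2.4,[0,0,-1.2],0],[2.4,[0,0,-1.2],0]]' 3; python3 go.py
python3 - <<'E'
from h import *
f=vision.grab_frame('side')[:,:,::-1]
crop(f,160,120,310,270,4,'pics/s7.png')
from fit2 import run
run('pics/s7.png',160,120,4,(195,178,236,245),[697,202,.1])
E
```

```text
time_s: 8.2
ee_pos: [701.8, 198.6, 147.7]
ee_rot: [-90.3, -0.3, 82.7]
force: [0.7, -0.6, -0.6]
gripper_width: 27.6
t 8.20 pos [701.8 198.6 147.7] rot [-90.3  -0.3  82.7] q [ 15.  34.  72.   0.  73. -68.] F [ 0.7 -0.6 -0.6] w 27.6
mask 1078.0
foot [697.46299471 201.23966775] lean deg 5.3674584696912975 85.11764705882354
```

View pics/fit_s7.png

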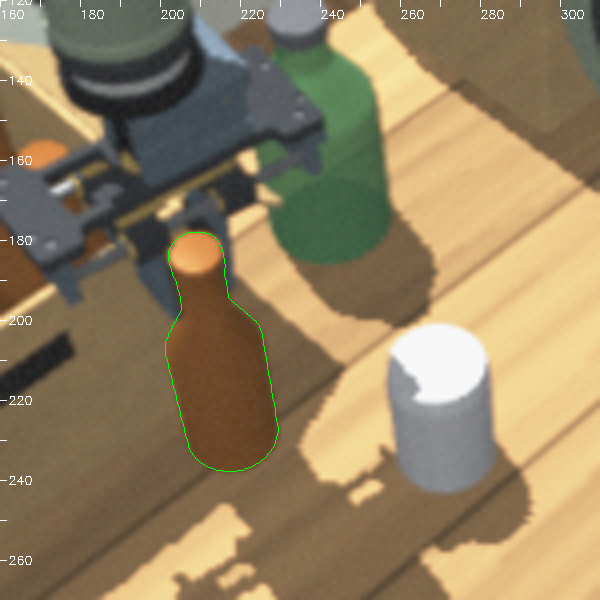

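The foot is holding at (697,201) and the lean is down to about 5°. The righting is steady, so I'll push another 13 mm.

```bash
python3 -m handwheel '[[2.4,[0,0,-0.3],0],[2.4,[0,0,-0.6],0],[2.4,[0,0,-0.9],0],[2.4,[0,0,-1.3],0],[2.4,[0,0,-1.3],0]]' 3; python3 go.py
python3 - <<'E'
from h import *
f=vision.grab_frame('side')[:,:,::-1]
crop(f,160,120,310,270,4,'pics/s8.png')
from fit2 import run
run('pics/s8.png',160,120,4,(190,174,236,245),[697,202,.05])
E
```

```text
time_s: 8.75
ee_pos: [714.7, 196.8, 147.2]
ee_rot: [-90.3, -0.2, 82.7]
force: [-0.2, -0.6, -3.2]
gripper_width: 27.1
t 8.75 pos [714.7 196.8 147.2] rot [-90.3  -0.2  82.7] q [ 14.  36.  70.   0.  74. -68.] F [-0.2 -0.6 -3.2] w 27.1
mask 1145.0
foot [701.95726794 200.65501234] lean deg 2.828127593230753 61.74901960784314
```

View pics/fit_s8.png

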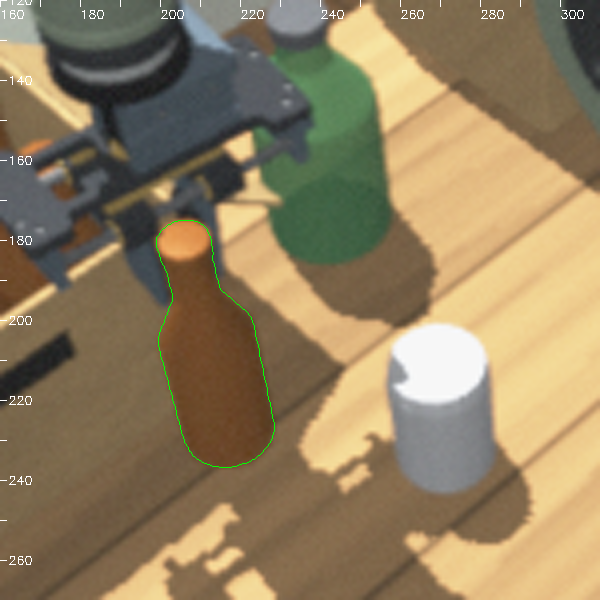

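Lean is about 3°. The gripper carries a little load (Fz −3.2 N), so I'll settle it 4 mm lower and let go.

```bash
python3 -m handwheel '[[2.4,[0,0.2,0],0],[2.4,[0,0.4,0],0],[2.4,[0,0.4,0],0],[2.9,[0,0.4,0],0],[3.1,[0,0.4,0],0],[3.5,[0,0.4,0],0],[4.5,[0,0.4,0],0],[5,[0,0.4,0],0],[5,[0,0.4,0],0],[5,[0,0.4,0],0]]' 3; python3 go.py
python3 - <<'E'
from h import *
f=vision.grab_frame('side')[:,:,::-1]
crop(f,160,120,310,270,4,'pics/s9.png')
from fit2 import run
run('pics/s9.png',160,120,4,(190,170,240,245),[697,202,.05])
E
```

```text
time_s: 9.8
ee_pos: [714.4, 196.9, 143.2]
ee_rot: [-90.2, -0.2, 82.7]
force: [0.1, 0.1, 0.3]
gripper_width: 49.5
t 9.80 pos [714.4 196.9 143.2] rot [-90.2  -0.2  82.7] q [ 14.  36.  71.   0.  73. -68.] F [0.1 0.1 0.3] w 49.5
mask 1170.0
foot [702.74146991 201.1284876 ] lean deg 1.0213583955039864 62.57254901960785
```

View pics/fit_s9.png

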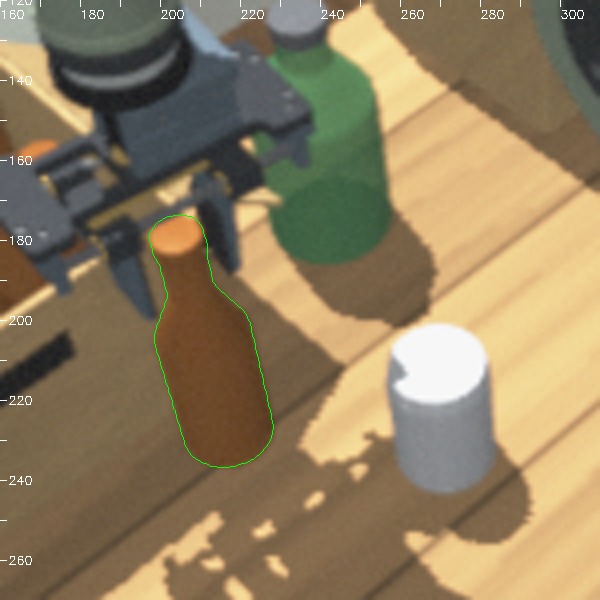

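It is released and stands upright by itself: the fit gives about 1° lean at foot (702,201), Fz is about 0, and the fingers flank the neck without touching. I'll hold a moment, recentre the pads on the neck, and take a firm grip.

```bash
python3 -m handwheel '[[5,[0,0,0],0],[5,[0,0,0],0],[5,[0,0,0],0],[5,[0,-0.2,0.3],0],[5,[0,-0.4,0.7],0],[5,[0,-0.4,1.1],0],[5,[0,-0.4,1.4],0],[5,[0,-0.4,1.4],0]]'; python3 go.py
python3 - <<'E'
from h import *
f=vision.grab_frame('side')[:,:,::-1]
crop(f,160,120,310,270,4,'pics/s10.png')
from fit2 import run
run('pics/s10.png',160,120,4,(190,170,240,245),[697,202,.05])
E
```

```text
time_s: 10.65
ee_pos: [700.0, 198.8, 147.4]
ee_rot: [-90.2, -0.2, 82.7]
force: [0.2, -0.3, 0.6]
gripper_width: 50.1
t 10.65 pos [700.  198.8 147.4] rot [-90.2  -0.2  82.7] q [ 15.  34.  73.   0.  73. -68.] F [ 0.2 -0.3  0.6] w 50.1
mask 1114.0
foot [702.58870721 202.46419212] lean deg 2.8109640875535087 96.79215686274509
```

View pics/fit_s10.png

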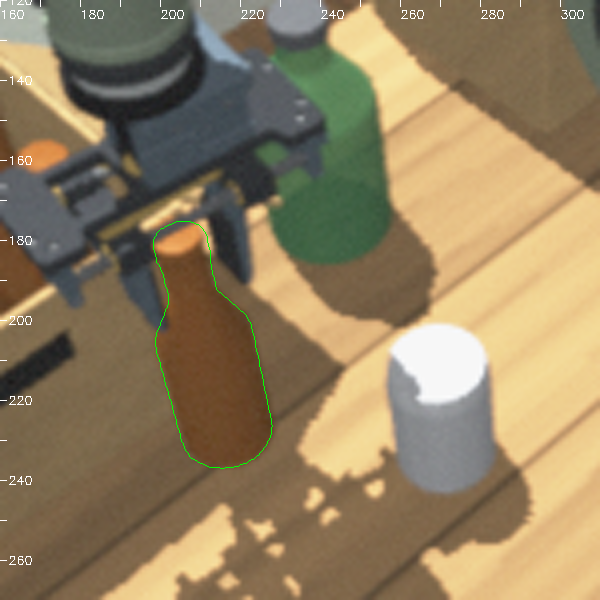

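The bottle hasn't moved; the fit is biased by the gripper hiding the mouth. I'll close firmly and lift.

```bash
python3 -m handwheel '[[4,[0,0,0],0],[3,[0,0,0],0],[2.4,[0,0,0],0],[2.4,[0,0,0],0],[2.4,[0,0,0],0],[2.4,[0,-0.3,0],0],[2.4,[0,-1,0],0],[2.4,[0,-2,0],0],[2.4,[0,-3,0],0],[2.4,[0,-3,0],0]]' 25; python3 go.py
python3 - <<'E'
from h import *
f=vision.grab_frame('side')[:,:,::-1]
crop(f,160,110,310,260,4,'pics/s11.png')
E
```

```text
time_s: 11.7
ee_pos: [701.3, 198.9, 180.1]
ee_rot: [-90.5, -0.3, 82.7]
force: [0.2, -0.6, -2.1]
gripper_width: 29.6
t 11.70 pos [701.3 198.9 180.1] rot [-90.5  -0.3  82.7] q [ 15.  33.  70.   0.  76. -68.] F [ 0.2 -0.6 -2.1] w 29.6
```

View pics/s11.png

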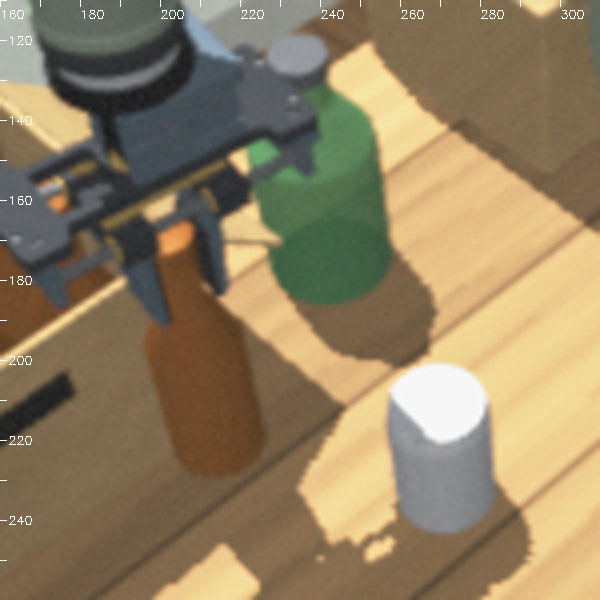

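The bottle hangs upright in the firm grip (Fz −2.1 N, base bottom at about (211,228)). I'll lift higher and move toward the tray along a clear line.

```bash
python3 -m handwheel '[[2.4,[0,-1,0],0],[2.4,[0,-2.5,0],0],[2.4,[0,-4.5,0],0],[2.4,[0,-6.5,0],0],[2.4,[0,-8,0],0],[2.4,[0,-9,0],0],[2.4,[0,-9,0],0]]' 25; python3 go.py 508 60 270 82.7
```

```text
time_s: 12.45
ee_pos: [700.7, 198.6, 270.9]
ee_rot: [-90.6, -0.4, 82.7]
force: [-0.4, -0.7, -3.2]
gripper_width: 29.8
t 12.45 pos [700.7 198.6 270.9] rot [-90.6  -0.4  82.7] q [ 15.  31.  60.   0.  87. -68.] F [-0.4 -0.7 -3.2] w 29.8
shift cm [-16.18  -0.18  17.36]
turn 0.042339378795816174
```

```bash
python3 -m handwheel '[[2.4,[-0.7,0,0.8],0],[2.4,[-2.2,0,2.3],0],[2.4,[-4.2,0,4.4],0],[2.4,[-6.4,0,6.8],0],[2.4,[-8.6,0,9.2],0],[2.4,[-10.8,0,11.6],0],[2.4,[-13,0,14],0],[2.4,[-15,0,16],0],[2.4,[-16,0,17.2],0],[2.4,[-16.2,0,17.4],0]]' 25; python3 go.py 506 -90 270 82.7
```

```text
time_s: 13.45
ee_pos: [506.2, 59.3, 268.1]
ee_rot: [-90.5, -0.4, 82.7]
force: [1.8, 0.2, -3.1]
gripper_width: 29.9
t 13.45 pos [506.2  59.3 268.1] rot [-90.5  -0.4  82.7] q [  5.  10.  93.   0.  76. -78.] F [ 1.8  0.2 -3.1] w 29.9
shift cm [-14.81  -0.27  -1.88]
turn -0.018336336670245146
```

```bash
python3 -m handwheel '[[2.4,[-0.8,0,-0.1],0],[2.4,[-2.3,0,-0.3],0],[2.4,[-4.5,0,-0.6],0],[2.4,[-7,0,-0.9],0],[2.4,[-9.5,0,-1.2],0],[2.4,[-12,0,-1.5],0],[2.4,[-14,0,-1.8],0],[2.4,[-14.8,0,-1.9],0],[2.4,[-14.8,0,-1.9],0]]' 25; python3 go.py 506 -168 270 82.7
python3 - <<'E'
from h import *
for n in("side","top"):
    cv2.imwrite(f"pics/{n}12.png",vision.grab_frame(n)[:,:,::-1])
E
```

```text
time_s: 14.35
ee_pos: [507.0, -90.6, 266.9]
ee_rot: [-90.5, -0.4, 82.6]
force: [0.4, 0.6, -1.9]
gripper_width: 30.1
t 14.35 pos [507.  -90.6 266.9] rot [-90.5  -0.4  82.6] q [-12.  11.  92.   0.  76. -94.] F [ 0.4  0.6 -1.9] w 30.1
shift cm [-7.69 -0.35 -0.9 ]
turn -0.0971443035980144
```

View pics/side12.png

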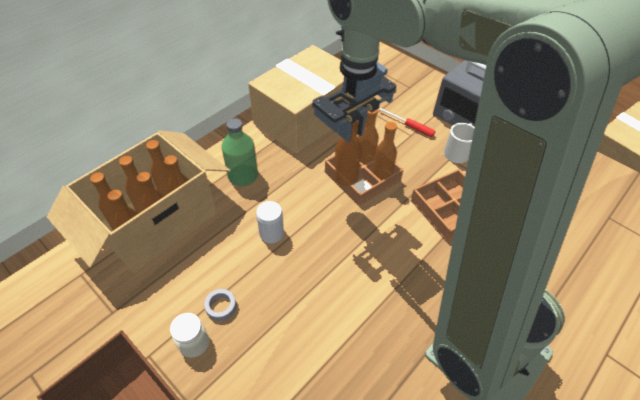

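View pics/top12.png

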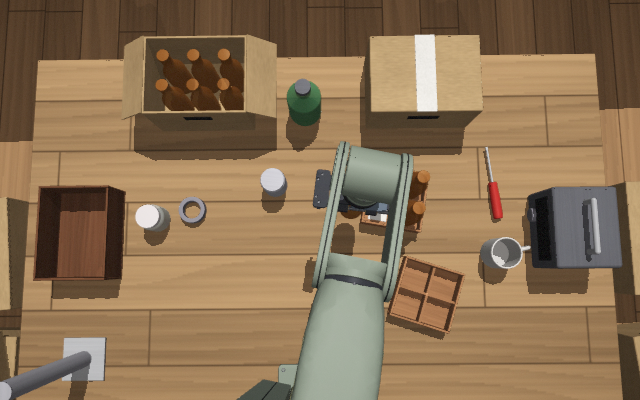

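```bash
python3 - <<'E'
from h import *
s=cv2.imread('pics/side12.png'); t=cv2.imread('pics/top12.png')
crop(s,305,60,425,210,5,'pics/s12c.png')
crop(t,310,140,440,240,6,'pics/t12c.png')
E
```

```text
(no output)
```

View pics/s12c.png

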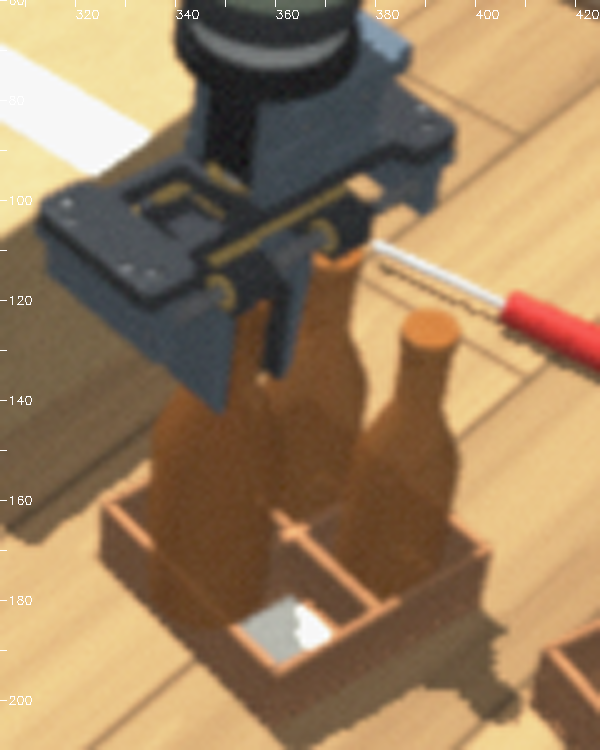

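View pics/t12c.png

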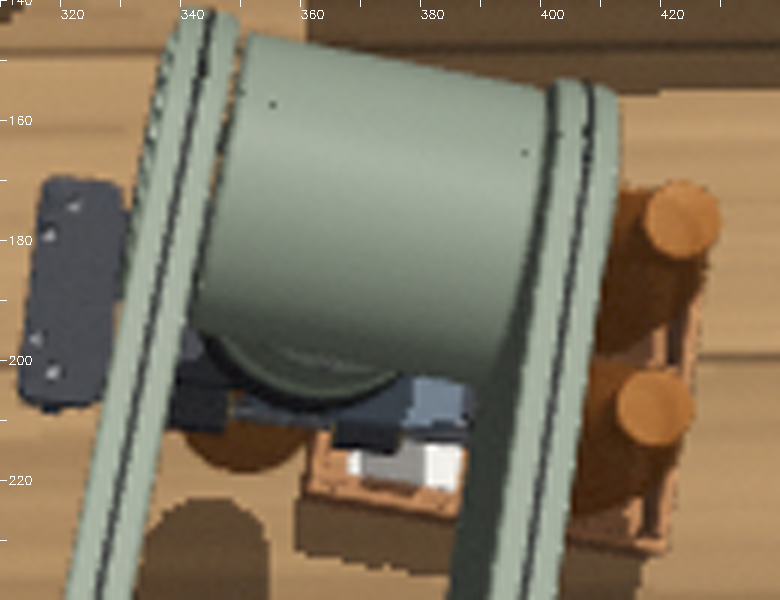

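```bash
cat > ov2.py <<'E'
from fit import *
import sys
def ov(name,cam,x0,y0,sc,foot,out):
    c=cv2.imread(name); h,w=c.shape[0]//sc,c.shape[1]//sc
    m=cv2.resize(model(cam,np.array(foot,float),[0,0,1.])[y0:y0+h,x0:x0+w],None,fx=sc,fy=sc)
    cs,_=cv2.findContours((m>.5).astype(np.uint8),0,1); cv2.drawContours(c,cs,-1,(0,255,0),1); cv2.imwrite(out,c)
f=[float(a) for a in sys.argv[1:4]]
ov('pics/s12c.png','side',305,60,5,f,'pics/o_s.png'); ov('pics/t12c.png','top',310,140,6,f,'pics/o_t.png')
a=cv2.imread('pics/o_s.png')[200:680,:350]; b=cv2.imread('pics/o_t.png')[300:600,100:450]; b=cv2.copyMakeBorder(b,0,180,0,0,0); cv2.imwrite(sys.argv[4],np.hstack([a,b]))
E
python3 ov2.py 507 -90.6 119.7 pics/o1.png
```

```text
(no output)
```

View pics/o1.png

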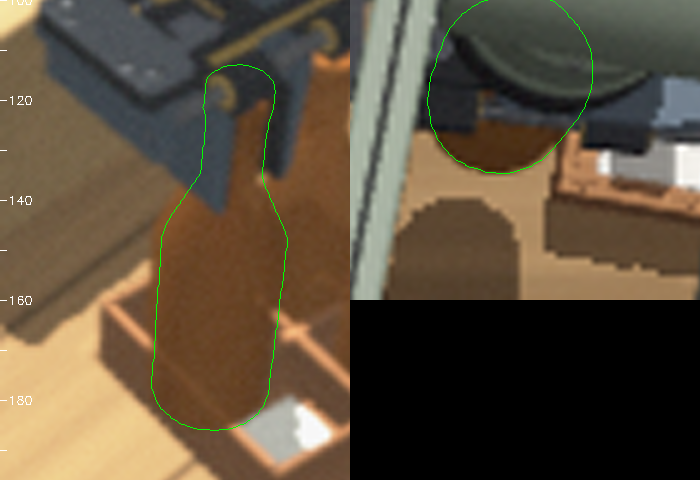

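The overlay of the bottle at the commanded gripper position matches both cameras within about 1 px: it hangs upright, centred on the TCP. Next I'll check the tray and pad pose the same way.

```bash
cat > trayov.py <<'E'
from h import *
import sys
def W(p,l,z):
    c,s=np.cos(p[2]),np.sin(p[2]); return np.array([p[0]+c*l[0]-s*l[1],p[1]+s*l[0]+c*l[1],z])
def sq(cx,cy,h): return [(cx-h,cy-h),(cx+h,cy-h),(cx+h,cy+h),(cx-h,cy+h)]
p=[float(sys.argv[1]),float(sys.argv[2]),np.radians(float(sys.argv[3]))]
outs=[]
for n,x0,y0,x1,y1 in(('top',352,155,432,240),('side',312,120,412,215)):
    im=cv2.imread(f'pics/{n}0.png'); S=5 if n=='top' else 4
    c=cv2.resize(im[y0:y1,x0:x1],None,fx=S,fy=S,interpolation=cv2.INTER_CUBIC)
    for pts,z,col in((sq(0,0,80),50,(0,255,0)),(sq(0,0,80),0,(255,255,0)),(sq(-38.5,38.5,35.5),50,(0,255,0)),(sq(-38.5,38.5,25),7,(0,0,255))):
        q=np.array([(proj(n,W(p,l,z))-[x0,y0]+.5)*S-.5 for l in pts]); cv2.polylines(c,[np.round(q).astype(np.int32)],True,col,1)
    outs.append(cv2.copyMakeBorder(c,0,430-c.shape[0],0,0,0))
print('cell',W(p,(-38.5,38.5),6)); cv2.imwrite(sys.argv[4],np.hstack(outs))
E
python3 trayov.py 538.5 -208.5 -10.2 pics/tr1.png
```

```text
cell [ 507.4262316  -163.79070659    6.        ]
```

View pics/tr1.png

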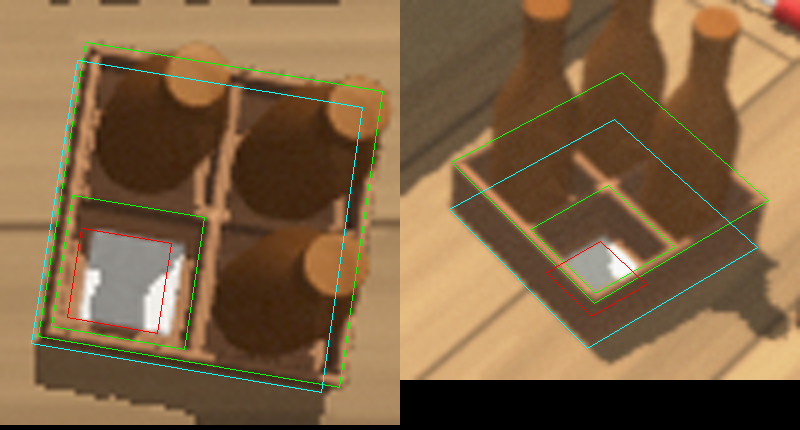

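My earlier side readings were off because I misread the crop ticks. I'll refit with corrected pixels.

```bash
python3 - <<'E'
from h import *
from scipy.optimize import least_squares
def W(p,l,z):
    c,s=np.cos(p[2]),np.sin(p[2]); return [p[0]+c*l[0]-s*l[1],p[1]+s*l[0]+c*l[1],z]
O={'top':[((80,80,50),(370.3,165)),((-80,80,50),(360.5,222.5)),((-80,-80,50),(418.8,232)),
  ((-13.5,63.5,7),(370.3,201)),((-13.5,13.5,7),(389,204)),((-63.5,13.5,7),(385.8,222)),((-63.5,63.5,7),(367.8,219.3))],
 'side':[((80,80,50),(325.5,161)),((-80,80,50),(360.8,194.5)),((-80,-80,50),(403,170)),((-80,80,0),(364.5,210.5)),((-80,-80,0),(403.3,182.5))]}
for cams in (['top'],['side'],['top','side']):
    def r(p): return np.concatenate([proj(n,W(p,l[:2],l[2]))-(np.array(o)-.4) for n in cams for l,o in O[n]])
    q=least_squares(r,[537,-205,-.17],loss='soft_l1'); print(cams,q.x[:2],np.degrees(q.x[2]),np.round(r(q.x),1),'cell',W(q.x,(-38.5,38.5),6))
E
python3 trayov.py 537.5 -212 -10.2 pics/tr2.png
```

```text
['top'] [ 537.33752933 -213.17295104] -9.75210769642889 [ 0.2 -1.   1.1  0.3  3.   0.5 -0.4  0.1 -1.   0.  -0.4 -0.  -0.6 -0.2] cell [np.float64(505.915212636825), np.float64(-168.70793093214834), 6]
['side'] [ 535.49816743 -209.07940831] -9.855451911859637 [ 0.1  0.2  1.   1.8  2.1  0.3 -4.4 -2.9 -1.1 -0.5] cell [np.float64(504.1561032217188), np.float64(-164.557784222877), 6]
['top', 'side'] [ 536.84844464 -212.13885666] -10.013442347060236 [-0.  -0.9  0.6  0.4  2.4  0.8 -0.8  0.2 -1.4  0.2 -0.9  0.1 -1.  -0.2
  0.5 -0.7  1.2  0.8  2.3 -0.4 -4.2 -3.8 -0.9 -1.3] cell [np.float64(505.6292657323423), np.float64(-167.5309776663233), 6]
cell [ 506.4262316  -167.29070659    6.        ]
```

View pics/tr2.png

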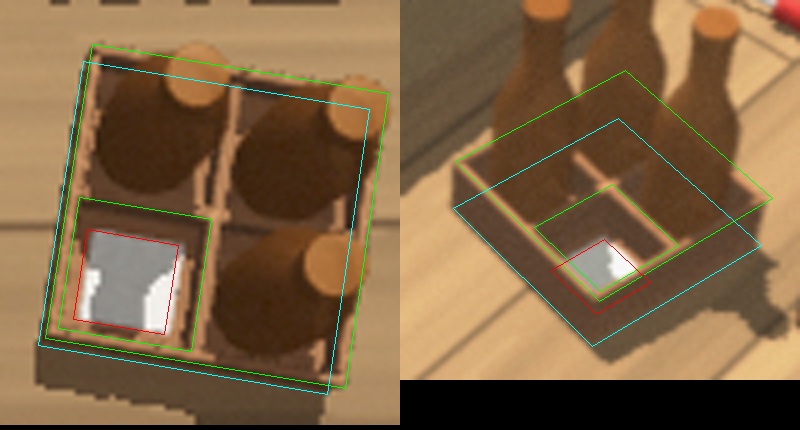

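The pad and cell agree in both views within about 1 px, with the cell at about (506,−168). I'll move over it and look before lowering.

```bash
python3 go.py 506 -168.3 268 82.7; python3 -m handwheel '[[2.4,[-0.8,0,-0.1],0],[2.4,[-2.2,0,-0.3],0],[2.4,[-4,0,-0.5],0],[2.4,[-6,0,-0.8],0],[2.4,[-7.2,0,-0.9],0],[2.4,[-7.7,0,-0.9],0],[2.4,[-7.7,1.5,-0.9],0],[2.4,[-7.7,3.2,-0.9],0],[2.4,[-7.7,4.2,-0.9],0],[2.4,[-7.7,4.2,-0.9],0]]' 25; python3 go.py 506 -168.3 153 82.7
python3 - <<'E'
from h import *
for n,b in(("side",(300,70,430,210)),("top",(340,145,440,245))):
    f=vision.grab_frame(n)[:,:,::-1]; crop(f,*b,4 if n=='side' else 5,f"pics/{n}13.png")
E
```

```text
t 14.45 pos [506.6 -89.3 267.1] rot [-90.5  -0.4  82.7] q [-12.  11.  92.   0.  76. -94.] F [ 0.5  0.4 -2.3] w 29.6
shift cm [-7.84 -0.14 -0.95]
turn -0.00785274098009836
time_s: 15.45
ee_pos: [505.1, -165.9, 223.1]
ee_rot: [-90.3, -0.5, 82.7]
force: [-0.3, 0.2, -2.9]
gripper_width: 29.7
t 15.45 pos [ 505.1 -165.9  223.1] rot [-90.3  -0.5  82.7] q [ -20.   14.   94.    1.   71. -103.] F [-0.3  0.2 -2.9] w 29.7
shift cm [-0.28  7.01 -0.08]
turn 0.008678883532127202
```

View pics/side13.png

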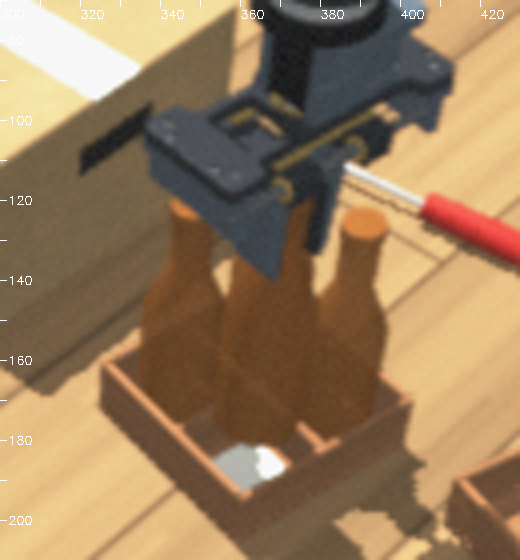

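View pics/top13.png

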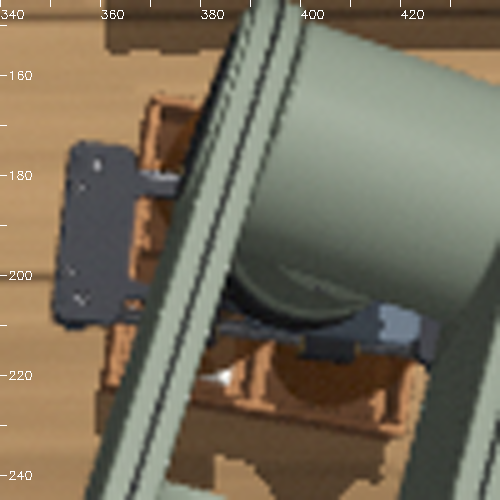

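```bash
python3 - <<'E'
from fit import *
c=cv2.imread('pics/side13.png')
for f,col in(((505.1,-165.9,75.9),(0,255,0)),):
    m=cv2.resize(model('side',np.array(f),[0,0,1.])[70:210,300:430],None,fx=4,fy=4)
    cs,_=cv2.findContours((m>.5).astype(np.uint8),0,1); cv2.drawContours(c,cs,-1,col,1)
cv2.imwrite('pics/o13.png',c)
E
```

```text
(no output)
```

View pics/o13.png

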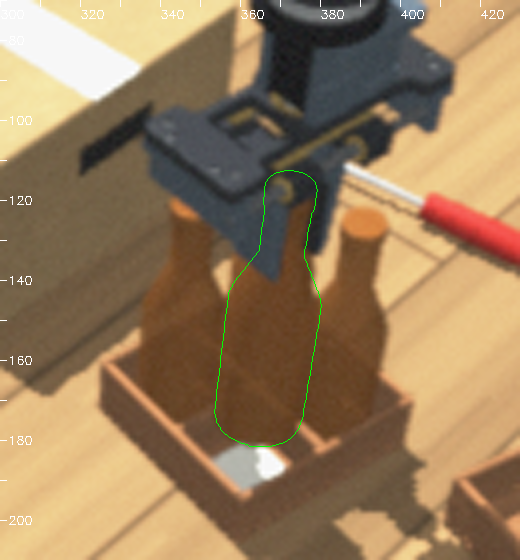

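The base sits about 1 px right of the model, so I'll correct by about 2 mm and start lowering into the cell slowly, watching the force.

```bash
python3 -m handwheel '[[2.4,[-0.1,0,-0.2],0],[2.4,[-0.1,0.7,-0.2],0],[2.4,[-0.1,1.5,-0.2],0],[2.4,[-0.1,2.3,-0.2],0],[2.4,[-0.1,3,-0.2],0],[2.4,[-0.1,3.5,-0.2],0],[2.4,[-0.1,4,-0.2],0],[2.4,[-0.1,4.5,-0.2],0],[2.4,[-0.1,4.5,-0.2],0]]' 25; python3 go.py 507 -167 153 82.7
python3 - <<'E'
from h import *
for n,b in(("side",(300,70,430,210)),):
    f=vision.grab_frame(n)[:,:,::-1]; crop(f,*b,4 if n=='side' else 5,f"pics/{n}14.png")
E
```

```text
time_s: 16.45
ee_pos: [508.4, -167.3, 179.2]
ee_rot: [-90.5, -0.4, 82.7]
force: [-0.4, -0.1, -2.5]
gripper_width: 29.8
t 16.45 pos [ 508.4 -167.3  179.2] rot [-90.5  -0.4  82.7] q [ -20.   16.   98.    1.   65. -103.] F [-0.4 -0.1 -2.5] w 29.8
shift cm [-0.01  2.62  0.16]
turn 0.009553512110841211
```

View pics/side14.png

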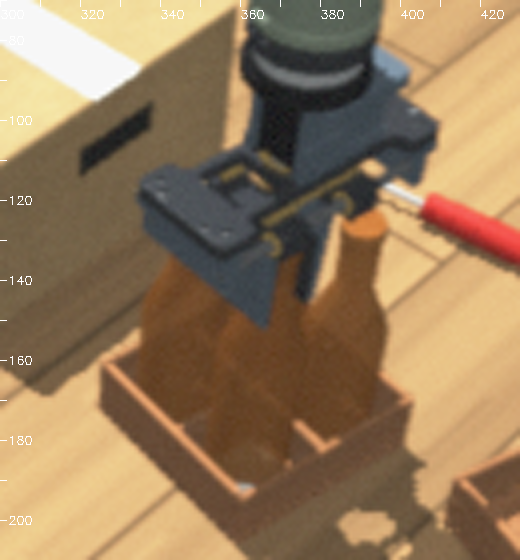

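The base is inside the cell with no side force. I'll lower the last ~26 mm.

```bash
python3 -m handwheel '[[2.4,[0,0.5,0.1],0],[2.4,[0,1,0.1],0],[2.4,[0,1.5,0.1],0],[2.4,[0,1.9,0.1],0],[2.4,[0,2.2,0.1],0],[2.4,[0,2.4,0.1],0],[2.4,[0,2.4,0.1],0]]' 25; python3 go.py 507 -167 153 82.7
```

```text
time_s: 17.2
ee_pos: [507.7, -167.0, 155.4]
ee_rot: [-90.5, -0.4, 82.7]
force: [-0.4, -0.4, -2.8]
gripper_width: 29.8
t 17.20 pos [ 507.7 -167.   155.4] rot [-90.5  -0.4  82.7] q [ -20.   17.  100.    1.   62. -103.] F [-0.4 -0.4 -2.8] w 29.8
shift cm [-0.01  0.24  0.07]
turn 0.009925160361206053
```

```bash
python3 -m handwheel '[[2.4,[0,0.15,0],0],[2.4,[0,0.25,0],0],[2.4,[0,0.25,0],0],[2.4,[0,0.25,0],0]]' 25; python3 go.py
python3 - <<'E'
from h import *
for n,b in(("side",(300,70,430,210)),):
    f=vision.grab_frame(n)[:,:,::-1]; crop(f,*b,4 if n=='side' else 5,f"pics/{n}15.png")
E
```

```text
time_s: 17.6
ee_pos: [508.0, -167.1, 153.3]
ee_rot: [-90.5, -0.4, 82.7]
force: [0.0, -0.6, -0.7]
gripper_width: 29.5
t 17.60 pos [ 508.  -167.1  153.3] rot [-90.5  -0.4  82.7] q [ -20.   17.  101.    1.   62. -103.] F [ 0.  -0.6 -0.7] w 29.5
```

View pics/side15.png

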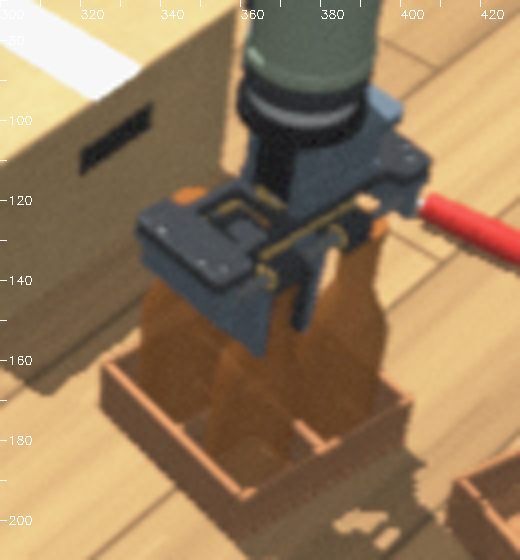

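The base has touched the floor: the load dropped from −2.8 to −0.7 N at the expected height. I'll lower 1 mm more and open slowly.

```bash
python3 -m handwheel '[[2.4,[0,0.1,0],0],[2.4,[0,0.1,0],0],[2.8,[0,0.1,0],0],[3,[0,0.1,0],0],[3.3,[0,0.1,0],0],[3.8,[0,0.1,0],0],[4.6,[0,0.1,0],0],[4.6,[0,0.1,0],0],[4.6,[0,0.1,0],0]]' 10; python3 go.py
python3 - <<'E'
from h import *
for n,b in(("side",(300,70,430,210)),):
    f=vision.grab_frame(n)[:,:,::-1]; crop(f,*b,4 if n=='side' else 5,f"pics/{n}16.png")
E
```

```text
time_s: 18.55
ee_pos: [507.9, -167.1, 152.0]
ee_rot: [-90.5, -0.4, 82.7]
force: [0.6, 0.4, 0.2]
gripper_width: 45.9
t 18.55 pos [ 507.9 -167.1  152. ] rot [-90.5  -0.4  82.7] q [ -20.   17.  101.    1.   62. -103.] F [0.6 0.4 0.2] w 45.9
```

View pics/side16.png

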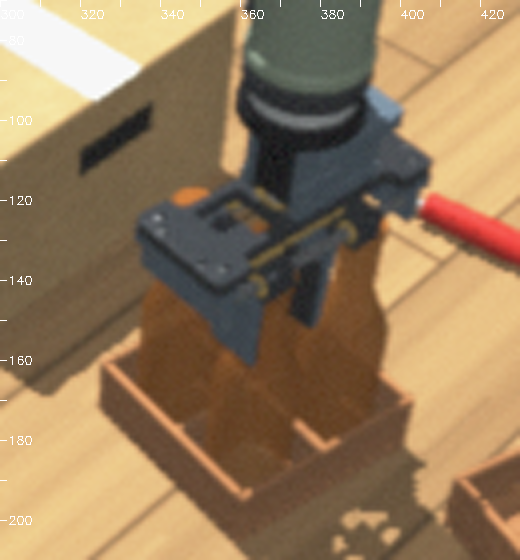

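Released with no residual force. I'll raise the gripper straight up, then clear away.

```bash
python3 -m handwheel '[[4.6,[0,-0.5,0],0],[4.6,[0,-1.5,0],0],[4.6,[0,-3,0],0],[4.6,[0,-5,0],0],[4.6,[0,-8,0],0],[4.6,[0,-11,0],0],[4.6,[0,-14,0],0],[4.6,[0,-15,0],0]]'; python3 go.py 330 30 320; 
```

```text
time_s: 19.4
ee_pos: [507.7, -168.5, 306.3]
ee_rot: [-90.9, -0.3, 82.7]
force: [0.2, 0.0, 0.7]
gripper_width: 46.1
t 19.40 pos [ 507.7 -168.5  306.3] rot [-90.9  -0.3  82.7] q [ -20.   12.   86.    1.   82. -103.] F [0.2 0.  0.7] w 46.1
shift cm [17.44 -1.58 20.13]
```

```bash
python3 -m handwheel '[[4.6,[2,-1,2],0],[4.6,[5,-2,5],0],[4.6,[8,-2,8],0],[4.6,[11,-2,12],0],[4.6,[14,-2,16],0],[4.6,[17,-2,19],0],[4.6,[17.4,-2,20],0],[4.6,[17.4,-2,20],0]]'; python3 go.py
python3 - <<'E'
from h import *
for n,b in(("side",(300,90,430,220)),("top",(340,145,440,245))):
    f=vision.grab_frame(n)[:,:,::-1]; cv2.imwrite(f'pics/{n}17full.png',f); crop(f,*b,4 if n=='side' else 5,f"pics/{n}17.png")
    g=cv2.imread(f'pics/{n}0.png'); d=cv2.absdiff(np.ascontiguousarray(f),g).max(2); cv2.imwrite(f'pics/{n}17d.png',(d>40).astype(np.uint8)*255)
E
```

```text
time_s: 20.2
ee_pos: [330.1, 29.9, 324.2]
ee_rot: [-90.9, -0.3, 82.9]
force: [0.3, 0.2, -0.2]
gripper_width: 46.2
t 20.20 pos [330.1  29.9 324.2] rot [-90.9  -0.3  82.9] q [  3.  -8. 104.   0.  83. -80.] F [ 0.3  0.2 -0.2] w 46.2
```

View pics/side17.png

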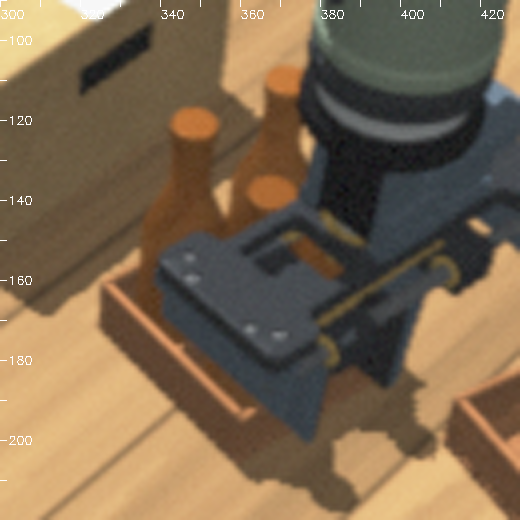

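View pics/top17.png

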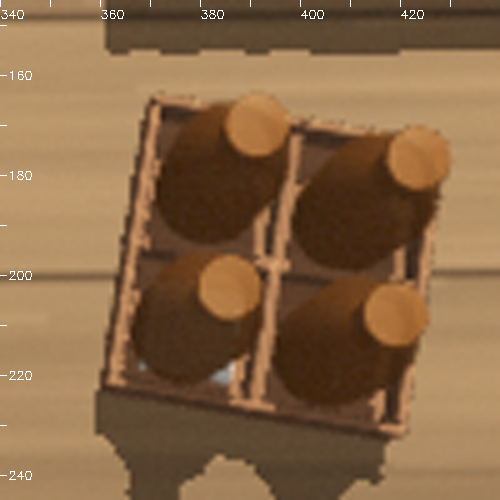

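View pics/top17full.png

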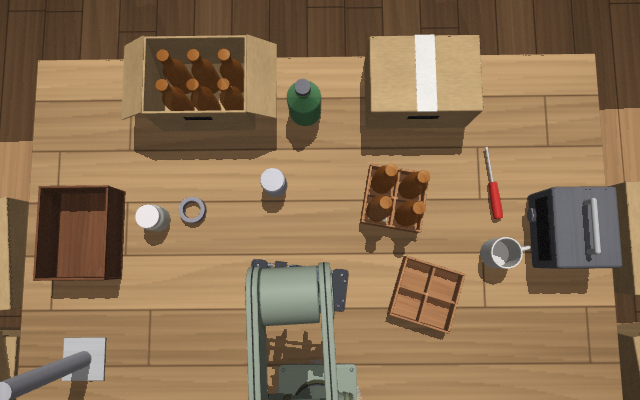

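View pics/side17full.png

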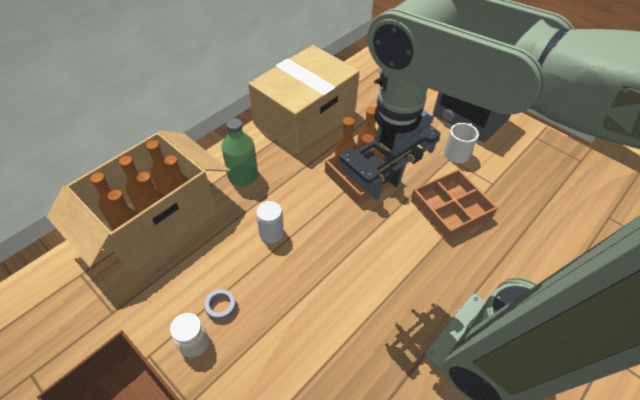

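All four bottles now stand in the tray (new mouth at about (384,202)) and everything else is where it was. One numeric check before handing in.

```bash
python3 - <<'E'
from h import *
# crop px/5 + origin - .4
for u,v in((229,287),(257,125),(418,158),(396,314)): 
    print(onz('top',340+u/5-.4,145+v/5-.4,206))
from workcell import state
s=state(); print(s['time_s'],s['force'])
E
```

```text
[ 507.2344279  -165.83518394  206.        ]
[ 583.86614205 -180.98098393  206.        ]
[ 567.33147785 -256.0321768   206.        ]
[ 493.78993318 -243.203314    206.        ]
20.3 [ 0.42793283  0.10695852 -0.17072845]
```

```bash
python3 -c "
from workcell import job
print(job.job_done())"
```

```text
the job is handed in; nothing more can be done
None
```

The fallen bottle now stands upright in the tray's empty cell, and I handed the job in at about 20.3 s of the 61 s allowed.

**Standing it up:** I pinched the neck at 3–4 N and raised the bottle along an arc with its base on the bench. Near the end the neck lagged in the pads and the base slid about 10 mm. For a moment the gripper seemed to carry its whole weight, at most a few mm up, so I re-seated it. I then pushed it upright and let go. It stood alone with about 1° lean in the side-view fit, force about 0, for over half a second.

**Placing it:** I gripped it again at 25 N and lowered it into the cell until the base touched the floor. I then opened the fingers slowly and backed off.

**Last checks:**
- **Position:** the bottle's mouth is at (507, −166) in the top view. The cell centre is about (506, −168) from the pad and (510, −168) from the three neighbouring bottles, so it is within about 4 mm.
- **Other things:** a look at the final top and side pictures shows nothing else moved; I did not measure each item.
- **Robot:** clear of everything, with force about 0.

**What disagreed:**
- The two cameras put the tray a few mm apart. Part of that came from my misreading tick marks, which I corrected.
- One lean fit while the gripper hid the mouth gave 2.8°, and a calibration fit on a standing tray bottle failed; I used neither.
- In the final side view the gripper hides most of the placed bottle. Its position therefore rests on the top view, and I made no separate final measurement of its lean.

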